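# Put the tea tins out on the serving tray

## Task

Put all the tea tins out in the wooden serving tray for the guests. Empty the dispenser: push the ejector slide of every lane that still holds a tin fully home, so that all the tins drop into the catch bin. Then lift the bin with the tins straight up out of its frame, keeping it level until it is well away from the dispenser, tip the tins out of it into the tray, and set the empty bin back in its frame, fully down. Put the tins that lie on the chopping board, and any that go astray, into the tray too, at any time, and leave the other things on the counter where they stand.

Things in the scene. Friction and masses are not known exactly. Their poses are not given: they have to be found in the camera images.
- dispenser: White tin dispenser fixed to the counter, 182 mm wide: four lanes at the rear, an open steel bin frame in front. Origin: on the counter under the middle of the lane mouths; +x is the way tins leave (roughly away from the robot), y across the lanes. Lanes: x = -200 to 0 mm, roof at z = 89 mm with a 27 mm slot along each; back plate at x = -206 mm, 92 mm high.
- bin_seat (a point): Where the seated bin's origin belongs: on the frame's floor, 4 mm above the counter, x = 68 mm, y = 0 of the dispenser. The frame (x = 0 to 141 mm) has walls 34 mm high, flared outwards to 44 mm, on three sides; the fourth is the dispenser's flat front. The bin has about 3 mm play on each side.
- eject0 (a joint): Spring ejector slide of lane 0: travel in m, 0 at rest to 0.094 fully home (towards the dispenser's +x). The spring pushes back with about 2 N at rest and 8 N fully home, and returns the slide when let go. Its pusher shoves the tin out of the lane's mouth; the tin drops only when the slide is nearly fully home.
- eject1 (a joint): Spring ejector slide of lane 1: travel in m, 0 at rest to 0.094 fully home (towards the dispenser's +x). The spring pushes back with about 2 N at rest and 8 N fully home, and returns the slide when let go. Its pusher shoves the tin out of the lane's mouth; the tin drops only when the slide is nearly fully home.
- eject2 (a joint): Spring ejector slide of lane 2: travel in m, 0 at rest to 0.094 fully home (towards the dispenser's +x). The spring pushes back with about 2 N at rest and 8 N fully home, and returns the slide when let go. Its pusher shoves the tin out of the lane's mouth; the tin drops only when the slide is nearly fully home.
- eject3 (a joint): Spring ejector slide of lane 3: travel in m, 0 at rest to 0.094 fully home (towards the dispenser's +x). The spring pushes back with about 2 N at rest and 8 N fully home, and returns the slide when let go. Its pusher shoves the tin out of the lane's mouth; the tin drops only when the slide is nearly fully home.
- tab0 (a point): Centre of the upright black push tab of lane 0's ejector, 10 mm thick along the travel, 26 mm wide, 38 mm high (z = 92 to 130 mm over the counter, just above the lane roof at 89 mm). At rest at x = -92 mm of the dispenser; moves with the slide; its axes are the dispenser's. Tabs of neighbouring lanes are 43 mm apart.
- tab1 (a point): Centre of the upright black push tab of lane 1's ejector, 10 mm thick along the travel, 26 mm wide, 38 mm high (z = 92 to 130 mm over the counter, just above the lane roof at 89 mm). At rest at x = -92 mm of the dispenser; moves with the slide; its axes are the dispenser's. Tabs of neighbouring lanes are 43 mm apart.
- tab2 (a point): Centre of the upright black push tab of lane 2's ejector, 10 mm thick along the travel, 26 mm wide, 38 mm high (z = 92 to 130 mm over the counter, just above the lane roof at 89 mm). At rest at x = -92 mm of the dispenser; moves with the slide; its axes are the dispenser's. Tabs of neighbouring lanes are 43 mm apart.
- tab3 (a point): Centre of the upright black push tab of lane 3's ejector, 10 mm thick along the travel, 26 mm wide, 38 mm high (z = 92 to 130 mm over the counter, just above the lane roof at 89 mm). At rest at x = -92 mm of the dispenser; moves with the slide; its axes are the dispenser's. Tabs of neighbouring lanes are 43 mm apart.
- tin0: Steel tea tin, a rounded box 72 x 36 x 24 mm (its x, y, z), 40 g; origin at its centre. Starts lying in lane 0 (39 mm wide, floor at z = 56 mm, centred at y = -64.5 mm of the dispenser), long side along the lane, visible through the roof slot but not to be taken out there; or absent (lane empty). Smooth: slides on the bin at a slope of about 20 degrees.
- tin1: Steel tea tin, a rounded box 72 x 36 x 24 mm (its x, y, z), 40 g; origin at its centre. Starts lying in lane 1 (39 mm wide, floor at z = 56 mm, centred at y = -21.5 mm of the dispenser), long side along the lane, visible through the roof slot but not to be taken out there; or absent (lane empty). Smooth: slides on the bin at a slope of about 20 degrees.
- tin2: Steel tea tin, a rounded box 72 x 36 x 24 mm (its x, y, z), 40 g; origin at its centre. Starts lying in lane 2 (39 mm wide, floor at z = 56 mm, centred at y = +21.5 mm of the dispenser), long side along the lane, visible through the roof slot but not to be taken out there; or absent (lane empty). Smooth: slides on the bin at a slope of about 20 degrees.
- tin3: Steel tea tin, a rounded box 72 x 36 x 24 mm (its x, y, z), 40 g; origin at its centre. Starts lying in lane 3 (39 mm wide, floor at z = 56 mm, centred at y = +64.5 mm of the dispenser), long side along the lane, visible through the roof slot but not to be taken out there; or absent (lane empty). Smooth: slides on the bin at a slope of about 20 degrees.
- tin4: Steel tea tin like the others (72 x 36 x 24 mm, origin at its centre, 40 g), lying flat on the dark wooden chopping board (200 x 240 mm, 18 mm thick, fixed, across the dispenser from the tray), or absent. Of the six tins four to six are present in all.
- tin5: Steel tea tin like the others (72 x 36 x 24 mm, origin at its centre, 40 g), lying flat on the dark wooden chopping board (200 x 240 mm, 18 mm thick, fixed, across the dispenser from the tray), or absent. Of the six tins four to six are present in all.
- bin: Loose grey plastic catch bin, 130 x 188 mm (x, y), about 220 g, walls 4 mm; starts seated in the frame, axes along the dispenser's. Origin under its centre, z up. Side walls 45 mm high; far wall (x = +63 mm) 60 mm high with the tab handle. The side next to the lanes (x = -65 mm) is a low pouring lip.
- bin_grip (a point): On the bin's upright tab handle, at x = 63, y = 0, z = 85 mm of the bin (moves with it). The tab is 8 mm thick (along x), 70 mm wide (y) and reaches from z = 60 to 105 mm; pinch it from above across its thickness.
- bin_lip (a point): Middle of the bin's pouring lip, at x = -65, y = 0, z = 22 mm of the bin. A ramp rises to it from the bin's floor over 38 mm (23 degrees). Tip the bin over this lip, lip down and handle up, by 60 degrees or more and the tins slide out.
- tray: Loose square wooden serving tray, 236 x 236 mm outside, walls 50 mm high and 6 mm thick, floor 6 mm, about 0.7 kg, on the counter to the robot's left or right of the dispenser. Origin: under its centre.
- jar: Glass jar with a steel lid. Bystander, to be left alone; origin under its centre.
- oil: Green oil bottle. Bystander, to be left alone; origin under its centre.
- bowl: Small white bowl. Bystander, to be left alone; origin under its centre.
- canister: White canister. Bystander, to be left alone; origin under its centre.
Mind the look-alikes: they are no part of the job. Leave any black look-alike of the bin alone.

How it is judged:
By the outcome, as a careful person would: the job done as asked, in the order asked, and still so for the second after the job is handed in, with the robot touching nothing.
Of tin0, tin1, tin2, tin3, tin4, tin5 only 4 to 6 are there at a start; the rules pass over those that are not, and their reading is None.
At some moment in a run one of tray, tin4, tin5 may be knocked a few centimetres aside while the robot is not near it.
It also fails if it takes over 210 s, if anything falls off the work surface, if the arm or the gripper's body presses on something with over 40 N, if the wrist force passes 120 N, or if a joint passes its speed limit or range.

## Robot

A 6-joint arm with a two-finger parallel gripper is mounted at the origin on the work surface. World frame = base frame: x ahead of the robot, y to its left, z up, the work surface at z = 0. Lengths are in m, angles in rad, forces in N, time in s.
With the tool pointing down it reaches from about 0.4 to 0.825 m from the base axis. Payload 7 kg.
Tool frame: the origin (TCP) lies on the centre line of the jaws, within the pads' length; the fingertips stand 17 mm ahead of it and the grasp point (between the pads) lies 2 mm behind it; z points along the fingers, y is the line along which they close (so a half turn about z gives the same grasp; the last joint's range is limited). The gripper opens to 88 mm and grips with 3 to 60 N. Pads are 19 mm wide; open, the fingers measure 130 mm over their backs; the gripper's body (78 mm by 193 mm) begins 47 mm behind the grasp point.
Start: joints at [-0.819, 0.359, 0.012, 0, -1.224, -0.288], TCP at [0.302, -0.604, 0.21] pointing down, gripper open.
Joint ranges: [-3.07, 3.07], [-1.43, 2.12], [-1.02, 1.25], [-3.03, 1.67], [-3.05, -0], [-3.03, 3.03]. Speed limits (rad/s): [2.39, 2.39, 3.01, 3.14, 3.14, 3.14].

## Interface

Orientations are given as a rotation vector (axis times angle).
In Python, from station import monitor, viewer, close_job gives the robot as it stands.
- The arm moves only by the shell command python3 -m jog 'ROWS' [FORCE]. ROWS is JSON, a list of rows, each a list of 5 numbers: the closure, from 0 (fully open) to 1 (shut), then the shift along the tool's x, y, z in cm, then the turn about the tool's z in degrees. In form: [[jaw, dx, dy, dz, spin], ...]. A call has exactly 5 rows; each row shifts and turns the commanded pose from where the row before left it, along the tool's axes as they then stand; what a row does not reach is not made up. A row lasts 1/12 s, in which the tool goes at most 41.7 mm and 7.16 degrees, less where a joint would pass 70% of its speed; a pose out of reach is approached as far as the arm can. A call is refused whole if a number of a shift passes 4.17 or a number of a turn 7.16, either way. A call with a gripper value outside its range is refused whole. The fingers move at their own pace and stop on an object; FORCE is the grip in N (left out, the last holds). Time passes only in rows, so rows that do not move let the fingers close, or fill a call up. It gives the time, the measured TCP pose, the force, the opening and the grip force at its end, in the units of the state.
- monitor.get_state(): the state, without advancing time (a new reading comes with each control period).
- viewer.snapshot(name): name is "scene" or "side" or "wrist"; returns (picture, depth): 420x560x3 uint8, red, green, blue; 420x560 float32, m along the optical axis (not along the pixel's ray), 0 where there is no reading.
- viewer.get_calibration(name): a dict with "fx", "fy", "cx", "cy" (pixels), "k1" (the pictures are not rectified: a ray, as slopes to the right and down, at radius r is drawn at 1 + k1 r^2 times it, then the intrinsics apply), "rvec" (rotation vector, rad) and "tvec" (3), from world to camera coordinates, as OpenCV has them; the wrist camera has in their place "T_tool_cam" (4x4, takes a point from camera to tool coordinates, whose origin is the TCP and whose axes are the flange's). Camera axes: x right, y down, z forward; pixel columns grow to the right and rows downward; lengths in m; the calibration is good to about 2 mm. A picture is of the moment at which its call begins: read the wrist's pose just before it. get_calibration takes no time and is no camera call.
- close_job(): hands the job in; it is judged then, once.
The state is a dict: "clock": time; "q": joint angles; "qvel": joint speeds; "effort": joint torques, N m; "eef_pos": TCP position; "orientation": TCP orientation; "force": force on the tool from outside, world axes, zero at the start; "wrist_torque": the same for the moment, N m; "finger_gap": opening from 0.0 (shut) to 1.0 (fully open); "finger_force": force on a finger pad.
Only numpy, scipy, OpenCV 4.12 (cv2) and the standard library are available. Lean on these libraries where they do the work, as an engineer would, in place of code of your own. Each camera call takes 0.05 s, during which the arm holds its last target. There are 200 camera calls.

## Working session

There is one attempt and no reset: what is moved stays moved. The work goes in short steps, Python scripts to look and compute and a shell command to move; the robot and the scene stay as the last step left them, time stands still between calls to the robot, and variables do not carry over. Pictures are saved under pics/ and viewed, at most 14 in all, crops included, and the job is handed in when it is done.

```bash
ls; mkdir -p pics; cat > h.py <<'E'
import numpy as np,cv2
from scipy.spatial.transform import Rotation as R
from station import monitor,viewer
def snap(n,f=None):
    s=monitor.get_state(); im,d=viewer.snapshot(n); c=viewer.get_calibration(n)
    if f: cv2.imwrite('pics/'+f+'.png',im[:,:,::-1])
    K=np.array([[c['fx'],0,c['cx']],[0,c['fy'],c['cy']],[0,0,1.]])
    if 'rvec' in c:
        Rw=R.from_rotvec(np.ravel(c['rvec'])).as_matrix().T; t=-Rw@np.ravel(c['tvec'])
    else:
        T=np.array(c['T_tool_cam']); Rt=R.from_rotvec(s['orientation']).as_matrix()
        Rw=Rt@T[:3,:3]; t=Rt@T[:3,3]+np.array(s['eef_pos'])
    return dict(im=im,d=d,K=K,k=c['k1'],R=Rw,t=t)
def ray(v,u,w):
    p=cv2.undistortPoints(np.array([[[u,w]]],float),v['K'],np.array([v['k'],0,0,0,0.]))[0,0]
    return np.array([p[0],p[1],1.])
def pt(v,u,w):  # depth
    d=np.median([x for x in v['d'][int(w)-1:int(w)+2,int(u)-1:int(u)+2].ravel() if x>0] or [np.nan])
    return v['R']@(ray(v,u,w)*d)+v['t']
def ptz(v,u,w,z): # plane z
    r=v['R']@ray(v,u,w); return v['t']+r*(z-v['t'][2])/r[2]
def cloud(v):
    h,w=v['d'].shape; g=np.stack(np.meshgrid(np.arange(w),np.arange(h)),-1).reshape(-1,1,2).astype(float)
    p=cv2.undistortPoints(g,v['K'],np.array([v['k'],0,0,0,0.]))[:,0]
    P=np.c_[p,np.ones(len(p))]*v['d'].reshape(-1,1)
    return (P@v['R'].T+v['t']).reshape(h,w,3)
def save(v,f): 
    import pickle; pickle.dump(v,open(f+'.pkl','wb'))
def load(f):
    import pickle; return pickle.load(open(f+'.pkl','rb'))
E
python3 - <<'E'
from h import *
print(monitor.get_state())
for n in('scene','side'):
    v=snap(n,n+'0'); save(v,n+'0'); print(n,v['t'],v['R'][:,2])
c=viewer.get_calibration('wrist');print(c)
E
```

```text
pics
{'clock': 0.0, 'q': array([-8.18905610e-01,  3.59408077e-01,  1.10946577e-02, -3.58926016e-04,
       -1.22412548e+00, -2.88099891e-01]), 'qvel': array([ 0.00101274,  0.00018914, -0.00126209,  0.000661  ,  0.00011945,
       -0.00180868]), 'effort': array([ 7.45779507e-04, -5.82715845e+01,  2.93058068e+01,  6.99703261e+00,
        6.98031407e-03, -1.52005596e-04]), 'eef_pos': array([ 0.30170526, -0.60324921,  0.20882302]), 'orientation': array([ 7.21701711e-01, -3.05703404e+00, -2.50208846e-03]), 'force': array([ 0.20088738, -0.22670115,  0.3423106 ]), 'wrist_torque': array([-0.05017421, -0.03238496,  0.00510962]), 'finger_force': 0.0, 'finger_gap': 1.000457643940129}
scene [1.1568931  0.12920842 1.13070208] [-0.48831427 -0.08705432 -0.86831487]
side [ 0.12510374 -1.24823871  1.03867255] [ 0.27123108  0.7779286  -0.56679873]
{'fx': 294.1280624670748, 'fy': 294.1280624670748, 'cx': 281.19467556820285, 'cy': 206.73631885688624, 'k1': -0.032979738856847414, 'T_tool_cam': array([[-8.38586778e-04, -9.67455692e-01, -2.53039089e-01,
         6.84949088e-02],
       [ 9.99998816e-01, -4.84786726e-04, -1.46054947e-03,
        -5.79896697e-04],
       [ 1.29034691e-03, -2.53040014e-01,  9.67454953e-01,
        -1.75128647e-01],
       [ 0.00000000e+00,  0.00000000e+00,  0.00000000e+00,
         1.00000000e+00]])}
```

View pics/scene0.png

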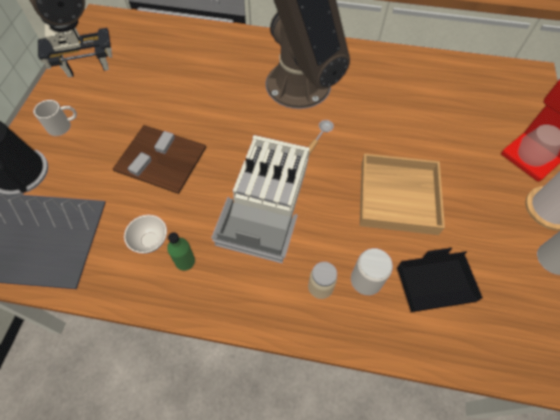

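View pics/side0.png

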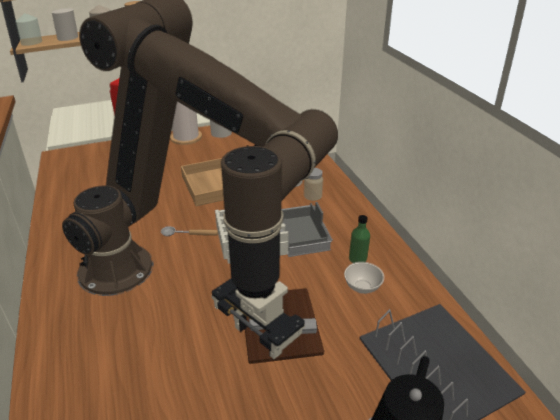

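The scene view shows the dispenser with its grey bin at about (265,200) and the tray at (401,193). Two tins lie on the board at (165,142) and (139,163). There are two bin-like objects: the grey one at (255,228), seated in the frame, and the black one at (440,280), a look-alike to leave alone. I'll confirm this and read the lanes in an enlarged crop.

```bash
python3 - <<'E'
from h import *
v=load('scene0')
c=v['im'][125:270,205:315]
cv2.imwrite('pics/c1.png',cv2.resize(c,None,fx=5.4,fy=4.1*1,interpolation=cv2.INTER_CUBIC)[:,:,::-1])
P=cloud(v)
for u,w in [(165,142),(139,163),(401,193),(270,200),(255,228),(254,145),(282,152),(160,158)]: print(u,w,pt(v,u,w).round(3))
# tray rim
m=(abs(P[...,2]-.05)<.006)&(P[...,1]>.1); q=P[m][:,:2]; 
w,u=np.where(m); s=(u>350)&(u<450)&(w>145)&(w<240)
print('tray',cv2.minAreaRect(q[s].astype(np.float32)))
# dispenser roof
m=(abs(P[...,2]-.089)<.005); w,u=np.where(m); s=(u>225)&(u<315)&(w>130)&(w<215)
print('roof',cv2.minAreaRect(P[m][s][:,:2].astype(np.float32)))
# tins
for lo,hi in(((150,128),(180,155)),((125,150),(153,180))):
    S=P[lo[1]:hi[1],lo[0]:hi[0]].reshape(-1,3); S=S[abs(S[:,2]-.042)<.006]; print('tin',len(S),S.mean(0),cv2.minAreaRect(S[:,:2].astype(np.float32)))
E
```

```text
165 142 [ 0.384 -0.382  0.041]
139 163 [ 0.481 -0.436  0.042]
401 193 [0.415 0.394 0.004]
270 200 [0.556 0.002 0.075]
255 228 [ 0.622 -0.032  0.008]
254 145 [ 0.358 -0.089  0.062]
282 152 [0.365 0.004 0.056]
160 158 [ 0.434 -0.388  0.017]
tray ((0.42924419045448303, 0.3859681487083435), (0.23979033529758453, 0.23965542018413544), 3.400338649749756)
roof ((0.45598772168159485, -0.013303518295288086), (0.17964525520801544, 0.21712912619113922), 84.43516540527344)
tin 198 [ 0.38184096 -0.38663606  0.04139299] ((0.3814363181591034, -0.38703590631484985), (0.03554375469684601, 0.07306619733572006), 81.51788330078125)
tin 215 [ 0.48016492 -0.43731405  0.04126149] ((0.4785425066947937, -0.4380793273448944), (0.039861418306827545, 0.07357636094093323), 71.82698822021484)
```

View pics/c1.png

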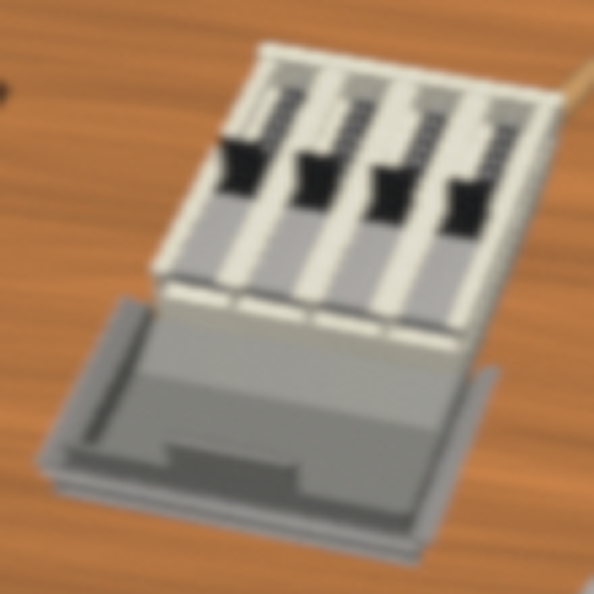

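Confirmed: the grey bin seated in the frame is the right one, with its handle tab near (232,460) in the crop. All four lanes show something grey ahead of their tabs. I'll move over the dispenser to measure with the wrist camera and settle by depth whether those are tins.

```bash
J="python3 -m jog"; cat >> h.py <<'E'
def go(x,y,z,yaw=None):  # yaw (deg) of tool x; prints needed shift in tool axes (cm) and spin
    s=monitor.get_state(); Rt=R.from_rotvec(s['orientation']).as_matrix()
    d=Rt.T@(np.array([x,y,z])-s['eef_pos'])*100; a=np.degrees(np.arctan2(Rt[1,0],Rt[0,0]))
    print('t %.1f pos %s yaw %.1f tilt %.1f shift %s'%(s['clock'],s['eef_pos'].round(4),a,np.degrees(np.arccos(-Rt[2,2])),d.round(2)), end=' ')
    if yaw is not None:
        sp=(a-yaw+180)%360-180
        c,n=np.cos(np.radians(sp)),np.sin(np.radians(sp))
        print('spin %.1f, shift if after spin %s'%(sp,np.round([c*d[0]+n*d[1],-n*d[0]+c*d[1],d[2]],2)),end='')
    print(' F',s['force'].round(1),'gap %.3f ff %.1f q6 %.2f'%(s['finger_gap'],s['finger_force'],s['q'][5]))
E
for i in 1 2 3 4; do $J '[[1,-2,2.3,-0.75,0],[1,-2,2.3,-0.75,0],[1,-2,2.3,-0.75,0],[1,-2,2.3,-0.75,0],[1,-2,2.3,-0.75,0]]' | tail -3; done
$J '[[1,0,0,0,6.4],[1,0,0,0,6.4],[1,0,0,0,6.4],[1,0,0,0,6.4],[1,0,0,0,6.4]]'
$J '[[1,0,0,0,0],[1,0,0,0,0],[1,0,0,0,0],[1,0,0,0,0],[1,0,0,0,0]]'
python3 - <<'E'
from h import *
go(.45,-.013,.36,174.4)
v=snap('wrist','w1');save(v,'w1');P=cloud(v)
Q=P.reshape(-1,3)
for z in(.089,.13):
    S=Q[(abs(Q[:,2]-z)<.004)&(abs(Q[:,0]-.5)<.25)&(abs(Q[:,1])<.16)]; print(z,len(S),cv2.minAreaRect(S[:,:2].astype(np.float32)) if len(S) else '')
E
```

```text
force: [0.7, 0.1, 0.4]
finger_gap: 0.682
finger_force: 0.0
force: [1.2, -0.3, 0.3]
finger_gap: 0.3
finger_force: 0.0
force: [0.6, -0.3, 0.1]
finger_gap: 0.006
finger_force: 0.0
force: [1.0, -1.2, -0.4]
finger_gap: 0.004
finger_force: 0.0
clock: 2.18
eef_pos: [0.4537, -0.0132, 0.3594]
orientation: [-0.157, -3.137, 0.0]
force: [-0.1, 0.2, -0.8]
finger_gap: 0.006
finger_force: 0.0
clock: 2.6
eef_pos: [0.4538, -0.0134, 0.3597]
orientation: [-0.146, -3.138, 0.0]
force: [0.2, 0.2, -0.4]
finger_gap: 0.007
finger_force: 0.0
t 2.6 pos [ 0.4538 -0.0134  0.3597] yaw 174.7 tilt 0.0 shift [ 0.39  0.   -0.03] spin 0.3, shift if after spin [ 0.39 -0.   -0.03] F [ 0.2  0.2 -0.4] gap 0.007 ff 0.0 q6 -2.07
0.089 6157 ((0.4530695974826813, -0.013420388102531433), (0.18137167394161224, 0.209764763712883), 84.64413452148438)
0.13 500 ((0.46654996275901794, -0.014087237417697906), (0.1537802815437317, 0.009162899106740952), 84.64643859863281)
```

View pics/w1.png

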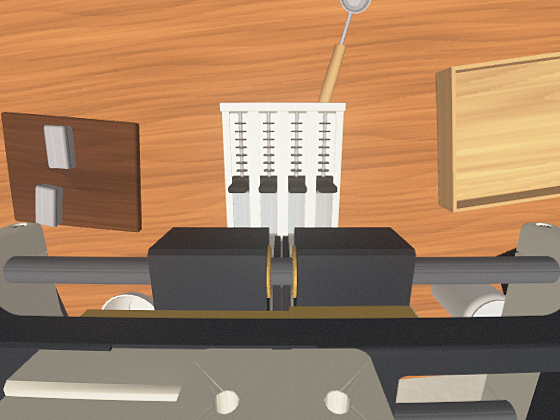

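The wrist view shows all four tabs at (238,184), (267,184), (297,184) and (326,184), the board tins at (59,147) and (48,205), and the tray on the right. The dispenser's yaw is -5.35°. Next I'll check the lanes by depth.

```bash
python3 - <<'E'
from h import *
a=np.radians(-5.35); X=np.array([np.cos(a),np.sin(a)]);Y=np.array([-X[1],X[0]]); o=np.array([.5575,-.0227])
for f in('w1','scene0'):
    Q=cloud(load(f)).reshape(-1,3); L=np.c_[(Q[:,:2]-o)@X,(Q[:,:2]-o)@Y,Q[:,2]]
    for i,y in enumerate((-.0645,-.0215,.0215,.0645)):
        r=[]
        for x in np.arange(-.085,-.0,.01):
            S=L[(abs(L[:,0]-x)<.005)&(abs(L[:,1]-y)<.009)&(L[:,2]>.04)]; r.append(int(1000*np.median(S[:,2])) if len(S) else -1)
        print(f,i,r)
for n,p in(('back of tabs',(-.112,0)),('bin',(.068,0)),('grip',(.131,0))): print(n,o+X*p[0]+Y*p[1])
E
```

```text
w1 0 [129, 79, 80, 80, 80, 80, 80, -1, -1]
w1 1 [129, 79, 80, 80, 79, 79, 80, 79, 78]
w1 2 [129, 79, 80, 79, 79, 80, 80, 80, 79]
w1 3 [456, 458, 79, 79, 79, 80, 79, -1, -1]
scene0 0 [109, 77, 79, 79, 80, 80, 79, 80, 65]
scene0 1 [109, 78, 80, 78, 79, 79, 78, 79, 70]
scene0 2 [108, 78, 80, 79, 78, 79, 79, 79, 70]
scene0 3 [108, 76, 79, 79, 80, 79, 79, 80, 72]
back of tabs [ 0.4459879  -0.01225718]
bin [ 0.62520377 -0.02904029]
grip [ 0.68792933 -0.03491437]
```

```bash
cat >> h.py <<'E'
a=np.radians(-5.35); X=np.array([np.cos(a),np.sin(a)]);Y=np.array([-X[1],X[0]]); o=np.array([.5575,-.0227])
def D(x,y): return o+X*x+Y*y
E
python3 - <<'E'
from h import *
for y in(-.0215,.0215): go(*D(-.115,y),.118,174.65)
E
```

```text
t 2.6 pos [ 0.4539 -0.0134  0.3598] yaw 174.6 tilt 0.0 shift [ 1.09 -2.11 24.18] spin -0.0, shift if after spin [ 1.1  -2.11 24.18] F [0.2 0.8 0.7] gap 0.006 ff 0.0 q6 -2.07
t 2.6 pos [ 0.4539 -0.0134  0.3598] yaw 174.6 tilt 0.0 shift [ 1.1   2.19 24.18] spin -0.0, shift if after spin [ 1.1   2.19 24.18] F [0.2 0.8 0.7] gap 0.006 ff 0.0 q6 -2.07
```

```bash
J="python3 -m jog"
$J '[[0.26,0.22,-0.42,2,0],[0.26,0.22,-0.42,2,0],[0.26,0.22,-0.42,2,0],[0.26,0.22,-0.42,2,0],[0.26,0.22,-0.42,2,0]]' | grep gap
$J '[[0.26,0,0,2.5,0],[0.26,0,0,2.5,0],[0.26,0,0,2.5,0],[0.26,0,0,1.5,0],[0.26,0,0,0,0]]' | grep gap
python3 - <<'E'
from h import *
go(*D(-.115,-.0215),.118,174.65)
v=snap('wrist','w2');v=snap('scene');cv2.imwrite('pics/s2.png',cv2.resize(v['im'][110:270,180:340],None,fx=3.7,fy=3.7)[:,:,::-1])
E
```

```text
finger_gap: 0.317
finger_gap: 0.693
t 3.5 pos [ 0.4388 -0.0337  0.1667] yaw 174.6 tilt 0.3 shift [-0.24  0.06  4.87] spin -0.1, shift if after spin [-0.24  0.06  4.87] F [-0.6  0.8 -0.8] gap 0.693 ff 0.0 q6 -2.04
```

View pics/s2.png

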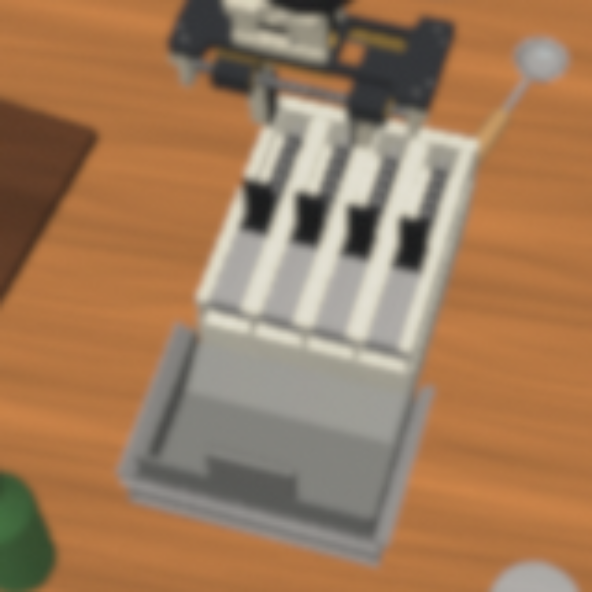

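The crop shows the open fingers over the rear of lanes 0 and 2, at about (262,100) and (360,130), behind the tabs. I'll descend and push that pair.

```bash
J="python3 -m jog"
$J '[[0.26,0,0.06,1.3,0],[0.26,0,0,1.3,0],[0.26,0,0,1.3,0],[0.26,0,0,0.9,0],[0.26,0,0,0,0]]' | grep -E "pos|force"
$J '[[0.26,-1,0,0,0],[0.26,-1,0,0,0],[0.26,-1,0,0,0],[0.26,-1,0,0,0],[0.26,-1,0,0,0]]' | grep -E "pos|force"
$J '[[0.26,-1,0,0,0],[0.26,-1,0,0,0],[0.26,-1,0,0,0],[0.26,-1,0,0,0],[0.26,-1,0,0,0]]' | grep -E "pos|force"
$J '[[0.26,-0.3,0,0,0],[0.26,-0.3,0,0,0],[0.26,0,0,0,0],[0.26,0,0,0,0],[0.26,0,0,0,0]]' | grep -E "pos|force"
python3 - <<'E'
from h import *
go(*D(-.0125,-.0215),.118,174.65)
E
```

```text
eef_pos: [0.4408, -0.0326, 0.1213]
force: [-0.1, -0.1, -0.0]
finger_force: 0.0
eef_pos: [0.4924, -0.0374, 0.1221]
force: [-0.1, 1.3, 1.4]
finger_force: 0.0
eef_pos: [0.5416, -0.0422, 0.1217]
force: [-0.8, -0.4, -0.4]
finger_force: 0.0
eef_pos: [0.5461, -0.0426, 0.1218]
force: [0.0, 0.4, 0.0]
finger_force: 0.0
t 5.2 pos [ 0.5461 -0.0426  0.1218] yaw 174.6 tilt 0.0 shift [ 0.3  -0.06  0.38] spin -0.1, shift if after spin [ 0.3  -0.06  0.38] F [0.  0.4 0. ] gap 0.742 ff 0.0 q6 -1.95
```

```bash
python3 - <<'E'
from h import *
v=snap('scene');cv2.imwrite('pics/s3.png',cv2.resize(v['im'][110:270,180:340],None,fx=3.7,fy=3.7)[:,:,::-1])
E
```

```text
(no output)
```

View pics/s3.png

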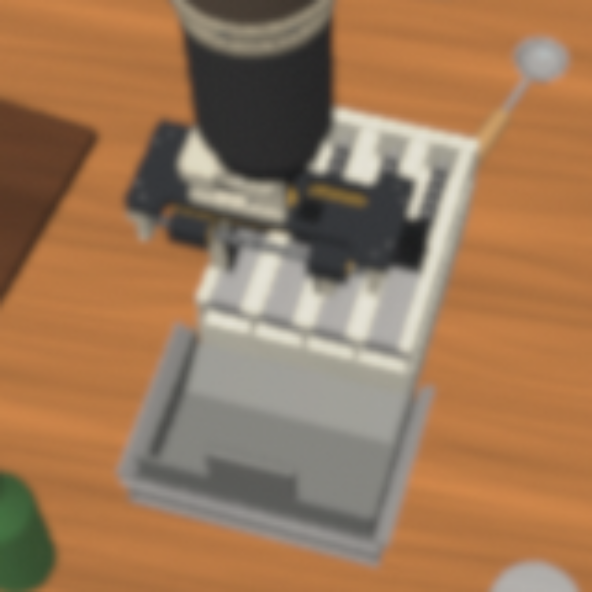

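```bash
python3 - <<'E'
from h import *
v=snap('scene');v2=snap('side');save(v,'a');save(v2,'b')
for f,vv in(('scene',v),('side',v2)):
    Q=cloud(vv).reshape(-1,3);L=np.c_[(Q[:,:2]-o)@X,(Q[:,:2]-o)@Y,Q[:,2]]
    S=L[(L[:,2]>.094)&(L[:,2]<.15)&(abs(L[:,0]+.06)<.15)&(abs(L[:,1])<.13)]
    h,ex,ey=np.histogram2d(S[:,0],S[:,1],bins=[np.arange(-.15,.05,.01),np.arange(-.13,.14,.02)])
    print(f);print(h.astype(int)); 
    for z in np.arange(.094,.15,.008):
        T=S[abs(S[:,2]-z)<.004]; print(round(z,3),len(T),T[:,0].min().round(3) if len(T) else '',T[:,0].max().round(3) if len(T) else '')
E
```

```text
scene
[[ 0  0  0  0  0  0  0  0  0  0  0  0  0]
 [ 0  0  0  0  0  0  0  0  0  0  0  0  0]
 [ 0  0  0  0  0  0  0  0  0  0  0  0  0]
 [ 0  0  0  0  0  0  0  0  0  0  0  0  0]
 [ 0  0  0  0  0  0  0  0  0  0  0  0  0]
 [ 0  0  0  0  0  0  1  0  0  3  1  0  0]
 [ 0  0  0  0  1 40  1  0  0 40 24  0  0]
 [ 0  0  0  0  0  0  0  0  0  0  0  0  0]
 [ 0  0  0  0  0  0  0  0  0  0  0  0  0]
 [ 0  0  0  0  0  0  0  0  0  0  0  0  0]
 [ 0  0  0  0  0  0  0  0  0  0  0  0  0]
 [ 0  0  0  0  0  0  0  0  0  0  0  0  0]
 [ 0  0  0  0  0  0  0  0  0  0  0  0  0]
 [ 0  0  1  1  0  0  0  0  0  0  0  0  0]
 [ 0  0  0  3  0  0  0  1  0  0  0  0  0]
 [ 0  0  0  9  0  0  0  7  0  0  0  0  0]
 [ 0  0  0  0  0  0  0  0  0  0  0  0  0]
 [ 0  0  0  0  0  0  0  0  0  0  0  0  0]
 [ 0  0  0  0  0  0  0  0  0  0  0  0  0]]
0.094 21 -0.202 -0.016
0.102 21 -0.087 -0.081
0.11 18 -0.087 -0.081
0.118 21 -0.086 -0.081
0.126 34 -0.092 -0.082
0.134 12 -0.088 0.001
0.142 13 -0.017 0.004
side
[[ 0  1  0  0  0  0  0  0  0  0  1  0  0]
 [ 0  0  0  1  0  0  0  0  0  0  0  0  0]
 [ 0  0  0  0  0  0  0  0  0  0  0  0  0]
 [ 0  0  0  0  0  0  0  0  0  0  0  0  0]
 [ 0  0  0  0  0  0  0  0  0  0  0  0  0]
 [ 0  0 29 19 17 20  7 24  5 27  8  0  0]
 [ 0  0  0  1  0  2  0  3  1  1  1  0  0]
 [ 0  0  0  0  1  0  0  0  1  0  0  0  0]
 [ 0  0  0  0  0  0  0  0  0  0  0  0  0]
 [ 0  0  0  0  0  0  0  0  1  0  0  0  0]
 [ 0  0  0  0  0  0  0  0  0  0  0  0  0]
 [ 0  0  0  0  0  0  0  0  0  0  0  0  0]
 [ 0  0  0  4  0  1  0  0  1  0  0  0  0]
 [ 0  0  1  5  0  0  1  0  1  0  0  0  0]
 [ 0  0  1  4  0  0  0  0  0  0  0  0  0]
 [ 0  0  0  0  0  0  0  0  0  0  0  0  0]
 [ 0  0  0  0  0  0  0  0  0  0  0  0  0]
 [ 0  0  0  0  0  0  0  0  0  0  0  0  0]
 [ 0  0  0  0  0  0  0  0  0  0  0  0  0]]
0.094 51 -0.21 -0.011
0.102 21 -0.099 -0.091
0.11 23 -0.099 -0.091
0.118 31 -0.099 -0.089
0.126 46 -0.099 -0.088
0.134 34 -0.098 -0.089
0.142 6 -0.02 -0.004
```

```bash
python3 - <<'E'
from h import *
for f in 'ab':
    Q=cloud(load(f)).reshape(-1,3);L=np.c_[(Q[:,:2]-o)@X,(Q[:,:2]-o)@Y,Q[:,2]]
    for y in(-.07,.02):
        S=L[(L[:,2]>.094)&(L[:,2]<.18)&(abs(L[:,0]+.015)<.03)&(abs(L[:,1]-y)<.035)]
        S=S[np.argsort(S[:,2])][:12]; print(f,S.round(3).tolist())
E
```

```text
a [[-0.016, -0.077, 0.094], [-0.017, -0.055, 0.14], [0.003, -0.07, 0.142], [0.004, -0.06, 0.142], [0.003, -0.058, 0.142], [-0.005, -0.054, 0.142], [0.003, -0.054, 0.144], [0.003, -0.063, 0.144], [0.002, -0.058, 0.145], [-0.006, -0.054, 0.145], [0.005, -0.066, 0.147], [0.002, -0.055, 0.147]]
a [[0.001, 0.023, 0.138], [0.003, 0.015, 0.142], [0.004, 0.013, 0.144], [-0.001, 0.026, 0.146], [0.003, 0.021, 0.146], [0.003, 0.013, 0.147], [0.0, 0.012, 0.147], [0.005, 0.019, 0.148], [0.006, 0.025, 0.151], [0.004, 0.019, 0.151], [0.006, 0.017, 0.153], [0.004, 0.022, 0.153]]
b [[-0.008, -0.067, 0.142], [-0.02, -0.064, 0.143], [-0.005, -0.069, 0.144], [-0.012, -0.069, 0.144], [-0.015, -0.068, 0.145], [-0.004, -0.066, 0.145], [-0.018, -0.069, 0.146], [-0.011, -0.067, 0.147], [-0.024, -0.064, 0.147], [-0.018, -0.067, 0.148], [-0.002, -0.07, 0.148], [-0.009, -0.07, 0.149]]
b [[-0.017, 0.033, 0.095], [-0.011, 0.001, 0.095], [-0.021, -0.014, 0.095], [-0.022, 0.043, 0.097], [-0.022, 0.027, 0.179]]
```

The fingers passed over the tabs: the depth puts their tips at z≈0.139, not 0.105. I'll back off and measure tip height against jaw opening.

```bash
J="python3 -m jog"
$J '[[0.26,3,0,-0.5,0],[0.26,3,0,-0.5,0],[0.26,3,0,-0.5,0],[0.26,1.6,0,-0.5,0],[0.26,0,0,0,0]]' | grep -E "pos"
cat >> h.py <<'E'
def tips():
    s=monitor.get_state(); Rt=R.from_rotvec(s['orientation']).as_matrix(); p=s['eef_pos']
    for n in('scene','side'):
        Q=cloud(snap(n)).reshape(-1,3); T=(Q-p)@Rt
        T=T[(abs(T[:,0])<.012)&(abs(T[:,1])<.075)&(T[:,2]<.05)&(T[:,2]>-.045)&(Q[:,2]>.094)]
        T=T[np.argsort(-T[:,2])][:40]; print(n,s['eef_pos'].round(4),'gap %.2f'%s['finger_gap'],(T[:5]*1000).round().tolist())
E
python3 -c "from h import *;tips()"
$J '[[1,0,0,0,0],[1,0,0,0,0],[1,0,0,0,0],[1,0,0,0,0],[1,0,0,0,0]]' | grep -E "pos"
$J '[[1,0,0,0,0],[1,0,0,0,0],[1,0,0,0,0],[1,0,0,0,0],[1,0,0,0,0]]' | grep -E "gap"
python3 - <<'E'
from h import *;tips()
v=snap('side');cv2.imwrite('pics/s4.png',cv2.resize(v['im'][150:330,180:360],None,fx=3.2,fy=3.2)[:,:,::-1])
E
```

```text
eef_pos: [0.4383, -0.0327, 0.1429]
scene [ 0.4383 -0.0327  0.1429] gap 0.74 [[8.0, -35.0, -12.0], [-11.0, 31.0, -17.0], [-5.0, -34.0, -19.0], [-10.0, -38.0, -19.0], [5.0, -34.0, -21.0]]
side [ 0.4383 -0.0327  0.1429] gap 0.74 [[-0.0, 14.0, 49.0], [5.0, 57.0, 45.0], [8.0, -42.0, -17.0], [5.0, -45.0, -18.0], [-5.0, -43.0, -20.0]]
eef_pos: [0.4412, -0.0327, 0.1414]
finger_gap: 0.045
scene [ 0.441  -0.0326  0.1418] gap 0.04 [[-2.0, -4.0, -17.0], [-1.0, -4.0, -20.0], [-11.0, 2.0, -21.0], [-0.0, 16.0, -22.0], [1.0, 16.0, -25.0]]
side [ 0.441  -0.0326  0.1418] gap 0.04 [[2.0, 54.0, 48.0], [-9.0, -64.0, 48.0], [1.0, -63.0, 47.0], [8.0, -13.0, -20.0], [-4.0, -17.0, -21.0]]
```

View pics/s4.png

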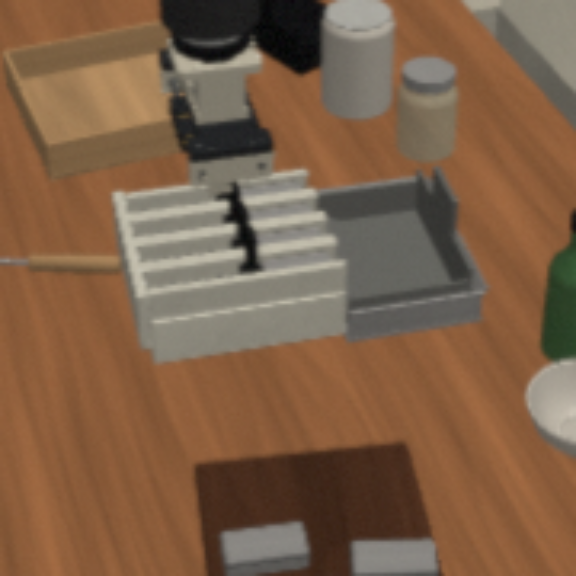

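The side view shows the closed fingers at about (232,180), just above the lane roof behind the tabs. The true tips are about 17 mm behind the reported TCP, so everything has to go about 34 mm deeper. I'll verify this by descending carefully while watching the force.

```bash
J="python3 -m jog"
$J '[[0.26,0.05,0,0.5,0],[0.26,0,0,0.5,0],[0.26,0,0,0.5,0],[0.26,0,0,0.5,0],[0.26,0,0,0.5,0]]' | grep -E "pos|force|gap"
$J '[[0.26,0,0,0.5,0],[0.26,0,0,0.5,0],[0.26,0,0,0.5,0],[0.26,0,0,0.5,0],[0.26,0,0,0.5,0]]' | grep -E "pos|force|gap"
$J '[[0.26,0,0,0.5,0],[0.26,0,0,0,0],[0.26,0,0,0,0],[0.26,0,0,0,0],[0.26,0,0,0,0]]' | grep -E "pos|force|gap"
python3 -c "from h import *;go(*D(-.0125,-.0215),.085,174.65);tips()"
```

```text
eef_pos: [0.4403, -0.0326, 0.116]
force: [-0.0, -0.7, 0.3]
finger_gap: 0.323
finger_force: 0.0
eef_pos: [0.4405, -0.0326, 0.0912]
force: [-0.1, 0.4, -0.2]
finger_gap: 0.695
finger_force: 0.0
eef_pos: [0.4408, -0.0325, 0.087]
force: [-0.1, 0.5, -0.2]
finger_gap: 0.742
finger_force: 0.0
t 8.2 pos [ 0.4408 -0.0325  0.087 ] yaw 174.6 tilt 0.0 shift [-10.28  -0.07   0.21] spin -0.1, shift if after spin [-10.28  -0.09   0.21] F [-0.1  0.5 -0.2] gap 0.742 ff 0.0 q6 -2.04
scene [ 0.4408 -0.0325  0.087 ] gap 0.74 [[8.0, -18.0, -8.0], [1.0, -13.0, -8.0], [-11.0, -34.0, -17.0], [2.0, 46.0, -21.0], [0.0, -34.0, -23.0]]
side [ 0.4408 -0.0325  0.087 ] gap 0.74 [[3.0, -45.0, -19.0], [6.0, -46.0, -20.0], [-7.0, -45.0, -20.0], [-3.0, -49.0, -24.0], [10.0, -47.0, -25.0]]
```

Confirmed: the TCP is below roof height with no contact, so the tips are at about TCP + 17 mm and the grasp point at about TCP + 36 mm. Now I'll push.

```bash
J="python3 -m jog"
$J '[[0.26,-1,0,0,0],[0.26,-1,0,0,0],[0.26,-1,0,0,0],[0.26,-1,0,0,0],[0.26,-1,0,0,0]]' | grep -E "pos|force"
$J '[[0.26,-1,0,0,0],[0.26,-1,0,0,0],[0.26,-1,0,0,0],[0.26,-0.8,0,0,0],[0.26,-0.5,0,0,0]]' | grep -E "pos|force"
$J '[[0.26,-0.4,0,0,0],[0.26,-0.2,0,0,0],[0.26,-0.2,0,0,0],[0.26,0,0,0,0],[0.26,0,0,0,0]]' | grep -E "pos|force"
cat >> h.py <<'E'
def tabs(): 
    Q=cloud(snap('scene')).reshape(-1,3);L=np.c_[(Q[:,:2]-o)@X,(Q[:,:2]-o)@Y,Q[:,2]]
    for y in(-.0645,-.0215,.0215,.0645):
        S=L[(abs(L[:,1]-y)<.008)&(L[:,2]>.098)&(L[:,2]<.127)&(abs(L[:,0]+.05)<.07)]; 
        r=[int(1000*np.median(k[:,2])) if len(k) else -1 for k in [L[(abs(L[:,0]-x)<.005)&(abs(L[:,1]-y)<.009)] for x in np.arange(-.075,.1,.01)]]
        print(y,len(S),S[:,0].max().round(4) if len(S) else '',r)
E
python3 -c "from h import *;go(*D(-.0125,-.0215),.085,174.65);tabs()"
```

```text
eef_pos: [0.4884, -0.0378, 0.0861]
force: [-11.2, 3.0, 6.7]
finger_force: 5.6
eef_pos: [0.53, -0.042, 0.0856]
force: [-16.4, 4.5, 8.9]
finger_force: 7.8
eef_pos: [0.5372, -0.0426, 0.0855]
force: [-14.1, 4.4, 8.7]
finger_force: 7.2
t 9.5 pos [ 0.5372 -0.0426  0.0855] yaw 174.5 tilt 0.5 shift [-0.58  0.02  0.05] spin -0.1, shift if after spin [-0.58  0.02  0.05] F [-14.1   4.4   8.7] gap 0.740 ff 7.2 q6 -1.95
-0.0645 34 0.007 [-1, 69, 81, 71, 542, 542, 542, 263, 188, 313, 259, 70, 60, 49, 38, 12, 9, 9]
-0.0215 8 -0.0811 [82, 78, 541, 544, 544, 544, 544, 81, 209, 217, 276, 445, 9, 10, 9, 9, 9, -1]
0.0215 27 0.0087 [-1, 517, 521, 523, 210, 524, 388, 415, 361, 463, 433, 70, 58, 50, 38, 23, 10, 9]
0.0645 25 -0.0809 [79, 522, 523, 212, 521, 517, 511, 485, 469, 171, 191, 14, 9, 10, 8, 9, 9, 9]
```

```bash
J="python3 -m jog"
$J '[[0.26,-0.2,0,0,0],[0.26,-0.2,0,0,0],[0.26,-0.2,0,0,0],[0.26,0,0,0,0],[0.26,0,0,0,0]]' | grep -E "pos|force"
$J '[[0.26,-0.2,0,0,0],[0.26,-0.2,0,0,0],[0.26,0,0,0,0],[0.26,0,0,0,0],[0.26,0,0,0,0]]' | grep -E "pos|force"
python3 -c "from h import *;go(*D(-.0125,-.0215),.085,174.65);tabs()"
```

```text
eef_pos: [0.5425, -0.0432, 0.0855]
force: [-16.0, 3.8, 8.7]
finger_force: 8.3
eef_pos: [0.5425, -0.0438, 0.0847]
force: [-28.0, 8.1, 16.1]
finger_force: 14.3
t 10.4 pos [ 0.5425 -0.0438  0.0847] yaw 174.5 tilt 0.9 shift [-0.04  0.09 -0.03] spin -0.2, shift if after spin [-0.04  0.09 -0.03] F [-28.    8.1  16.1] gap 0.743 ff 14.3 q6 -1.94
-0.0645 30 0.0131 [-1, 61, 71, 77, 73, 540, 541, 540, 165, 204, 347, 259, 67, 55, 44, 30, 10, 8]
-0.0215 4 -0.081 [76, -1, 79, 542, 544, 544, 543, 81, 55, 215, 271, 350, 471, 9, 9, 9, 10, -1]
0.0215 30 0.0122 [-1, -1, 516, 519, 523, 206, 388, 398, 401, 364, 475, 179, 66, 56, 43, 31, 9, 10]
0.0645 25 -0.0813 [79, 514, 83, 211, 212, 521, 516, 211, 474, 473, 190, 177, 9, 9, 9, 8, 8, 10]
```

Both slides reached the hard stop. I'll retreat and do lanes 1 and 3.

```bash
J="python3 -m jog"
$J '[[0.26,2,0,0,0],[0.26,2.5,0,0,0],[0.26,2.5,0,0,0],[0.26,2.5,0,0,0],[0.26,1.6,0,0,0]]' | grep -E "pos|force"
$J '[[0.26,0,1.2,0,0],[0.26,0,1.6,0,0],[0.26,0,1.5,0,0],[0.26,0,0,0,0],[0.26,0,0,0,0]]' | grep -E "pos|force"
python3 -c "from h import *;go(*D(-.115,.0215),.087,174.65);tabs()"
$J '[[0.26,-1,0,0,0],[0.26,-1,0,0,0],[0.26,-1,0,0,0],[0.26,-1,0,0,0],[0.26,-1,0,0,0]]' | grep -E "pos|force"
$J '[[0.26,-1,0,0,0],[0.26,-1,0,0,0],[0.26,-1,0,0,0],[0.26,-0.8,0,0,0],[0.26,-0.5,0,0,0]]' | grep -E "pos|force"
$J '[[0.26,-0.4,0,0,0],[0.26,-0.4,0,0,0],[0.26,-0.4,0,0,0],[0.26,-0.2,0,0,0],[0.26,0,0,0,0]]' | grep -E "pos|force"
python3 -c "from h import *;go(*D(-.0125,.0215),.085,174.65);tabs()"
```

```text
eef_pos: [0.4385, -0.033, 0.0863]
force: [-0.1, 0.2, 0.1]
finger_force: 0.0
eef_pos: [0.4454, 0.0108, 0.0869]
force: [-1.0, -0.5, -0.8]
finger_force: 0.0
t 11.3 pos [0.4454 0.0108 0.0869] yaw 174.7 tilt 0.0 shift [ 0.03 -0.14 -0.01] spin 0.0, shift if after spin [ 0.03 -0.14 -0.01] F [-1.  -0.5 -0.8] gap 0.744 ff 0.0 q6 -2.13
-0.0645 29 -0.0803 [184, 56, 55, 55, 56, 55, 55, 56, 48, 48, 45, 43, 41, 38, 36, 28, 8, 10]
-0.0215 37 -0.0805 [194, 79, 78, 79, 78, 79, 79, 69, 37, 22, 16, 14, 10, 9, 9, 9, 8, -1]
0.0215 32 -0.0808 [272, 443, 54, 55, 55, 55, 56, 55, 50, 47, 47, 43, 41, 39, 36, 31, 10, 10]
0.0645 45 -0.0811 [426, 78, 79, 79, 79, 79, 79, 68, 37, 22, 20, 14, 10, 9, 8, 10, 9, 10]
eef_pos: [0.4927, 0.0044, 0.0859]
force: [-11.7, 3.8, 5.8]
finger_force: 5.7
eef_pos: [0.5342, 0.0001, 0.0854]
force: [-14.7, 4.6, 8.6]
finger_force: 7.8
eef_pos: [0.5464, -0.0012, 0.0851]
force: [-17.4, 5.2, 8.6]
finger_force: 9.0
t 12.6 pos [ 0.5464 -0.0012  0.0851] yaw 174.5 tilt 0.6 shift [-0.06  0.12  0.01] spin -0.2, shift if after spin [-0.06  0.12  0.01] F [-17.4   5.2   8.6] gap 0.739 ff 9.0 q6 -2.02
-0.0645 0  [-1, -1, -1, 209, 208, 208, 208, 208, 207, 207, 189, 44, 40, 38, 36, 30, 9, 10]
-0.0215 32 0.0132 [-1, 65, 70, 65, 78, 541, 541, 540, 265, 216, 381, 78, 65, 56, 43, 31, 9, -1]
0.0215 3 -0.0827 [72, 55, 541, 542, 543, 543, 543, 543, 542, 217, 274, 366, 481, 39, 36, 29, 9, 9]
0.0645 27 0.0128 [-1, 516, 518, 522, 524, 205, 520, 432, 398, 391, 473, 76, 65, 54, 44, 31, 10, 9]
```

```bash
J="python3 -m jog"
$J '[[0.26,-0.2,0,0,0],[0.26,-0.2,0,0,0],[0.26,-0.2,0,0,0],[0.26,0,0,0,0],[0.26,0,0,0,0]]' | grep -E "pos|force"
python3 -c "from h import *;go(*D(-.0125,.0215),.085,174.65)"
$J '[[0.26,2,0,0,0],[0.26,2.5,0,0,0],[0.26,2.5,0,0,0],[0.26,2.5,0,0,0],[0.26,1.6,0,0,0]]' | grep -E "pos|force"
$J '[[0,0,0,-2,0],[0,0,0,-3,0],[0,0,0,-3,0],[0,0,0,-3,0],[0,0,0,-3,0]]' | grep -E "pos|force"
$J '[[0,0,0,-3,0],[0,0,0,-2,0],[0,0,0,0,0],[0,0,0,0,0],[0,0,0,0,0]]' | grep -E "pos|force"
python3 - <<'E'
from h import *
tabs(); go(*D(.131,0),.3,174.65-90)
go(*D(.131,0),.3,174.65+90)
v=snap('scene');cv2.imwrite('pics/s5.png',cv2.resize(v['im'][110:270,180:340],None,fx=3.7,fy=3.7)[:,:,::-1]);save(v,'s5')
Q=cloud(v).reshape(-1,3);L=np.c_[(Q[:,:2]-o)@X,(Q[:,:2]-o)@Y,Q[:,2]]
S=L[(L[:,2]>.098)&(L[:,2]<.115)&(L[:,0]>.1)&(L[:,0]<.16)&(abs(L[:,1])<.06)];print(len(S),S.min(0),S.max(0),S.mean(0))
E
```

```text
eef_pos: [0.5464, -0.0022, 0.0842]
force: [-35.3, 11.2, 20.8]
finger_force: 18.7
t 13.0 pos [ 0.5464 -0.0022  0.0842] yaw 174.4 tilt 1.1 shift [-0.04  0.22 -0.09] spin -0.2, shift if after spin [-0.04  0.22 -0.09] F [-35.3  11.2  20.8] gap 0.736 ff 18.7 q6 -2.01
eef_pos: [0.4444, 0.0089, 0.086]
force: [0.8, -0.1, 0.4]
finger_force: 0.0
eef_pos: [0.4471, 0.0093, 0.2285]
force: [1.3, 0.0, 0.1]
finger_force: 0.0
eef_pos: [0.4466, 0.0096, 0.2761]
force: [0.5, 0.2, -0.1]
finger_force: 0.0
-0.0645 29 -0.0802 [379, 56, 55, 55, 54, 55, 54, 55, 50, 47, 46, 44, 42, 39, 35, 28, 9, 9]
-0.0215 28 -0.0811 [451, 55, 54, 56, 54, 56, 55, 54, 49, 48, 46, 43, 41, 37, 38, 30, 9, -1]
0.0215 31 -0.0807 [452, 588, 57, 56, 55, 55, 54, 55, 48, 47, 45, 44, 41, 39, 36, 29, 9, 9]
0.0645 31 -0.0815 [544, 55, 55, 56, 54, 55, 56, 55, 48, 47, 45, 43, 41, 39, 36, 30, 9, 8]
t 14.3 pos [0.4464 0.0096 0.2757] yaw 174.5 tilt 0.1 shift [-24.46  -2.13  -2.47] spin 89.9, shift if after spin [-2.18 24.46 -2.47] F [-0.5 -0.3  0.8] gap 1.001 ff 0.0 q6 -2.13
t 14.3 pos [0.4464 0.0096 0.2757] yaw 174.5 tilt 0.1 shift [-24.46  -2.13  -2.47] spin -90.1, shift if after spin [  2.18 -24.46  -2.47] F [-0.5 -0.3  0.8] gap 1.001 ff 0.0 q6 -2.13
94 [ 0.13075176 -0.03377938  0.09807607] [0.1403311  0.03442725 0.11166333] [1.36330778e-01 5.78049572e-05 1.06108107e-01]
```

View pics/s5.png

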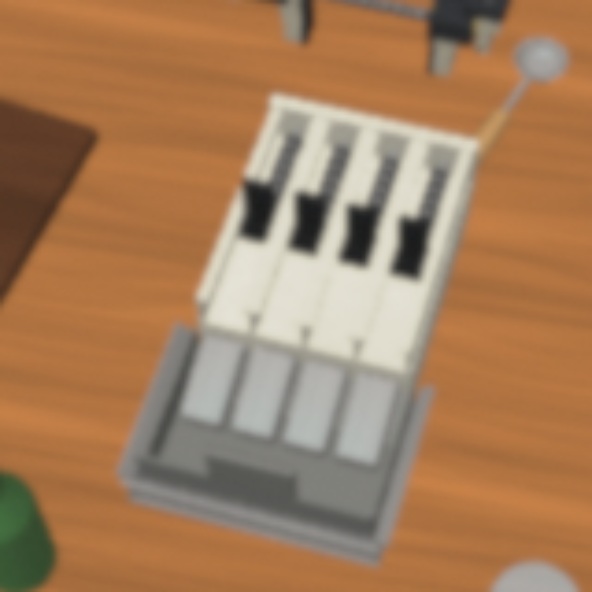

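All four lanes are empty, at floor height 55 mm, and four tins lie side by side in the bin at (212,380), (263,390), (312,405) and (365,418). The handle tab is at (252,478). Next I'll rotate and go over the handle.

```bash
J="python3 -m jog"
$J '[[0,0,0,-0.5,-7],[0,0,0,-0.5,-7],[0,0,0,-0.5,-7],[0,0,0,-0.5,-7],[0,0,0,-0.5,-7]]' | grep -E "pos|force"
$J '[[0,0,0,0,-7],[0,0,0,0,-7],[0,0,0,0,-7],[0,0,0,0,-7],[0,0,0,0,-7]]' | grep -E "pos|force"
$J '[[0,0,0,0,-7],[0,0,0,0,-7],[0,0,0,0,-6.1],[0,0,0,0,0],[0,0,0,0,0]]' | grep -E "pos|force"
$J '[[0,0.2,-2.4,0,0],[0,0.2,-2.4,0,0],[0,0.2,-2.4,0,0],[0,0.2,-2.4,0,0],[0,0.2,-2.4,0,0]]' | grep -E "pos|force"
$J '[[0,0.2,-2.4,0,0],[0,0.2,-2.4,0,0],[0,0.2,-2.4,0,0],[0,0.2,-2.4,0,0],[0,0.2,-2.4,0,0]]' | grep -E "pos|force"
$J '[[0,0,0,0,0],[0,0,0,0,0],[0,0,0,0,0],[0,0,0,0,0],[0,0,0,0,0]]' | grep -E "pos|force"
python3 - <<'E'
from h import *
go(*D(.131,0),.053,264.65)
v=snap('wrist');save(v,'w3');Q=cloud(v).reshape(-1,3);L=np.c_[(Q[:,:2]-o)@X,(Q[:,:2]-o)@Y,Q[:,2]]
S=L[(L[:,2]>.095)&(L[:,2]<.115)&(L[:,0]>.1)&(L[:,0]<.16)&(abs(L[:,1])<.06)];print(len(S),S.min(0),S.max(0),S.mean(0))
if len(S)>10: print(cv2.minAreaRect(S[:,:2].astype(np.float32)))
E
```

```text
eef_pos: [0.4463, 0.0099, 0.301]
force: [0.8, -0.3, -0.7]
finger_force: 0.0
eef_pos: [0.4463, 0.0099, 0.3007]
force: [-0.3, 0.1, -0.2]
finger_force: 0.0
eef_pos: [0.4464, 0.0099, 0.301]
force: [0.6, -0.8, -0.7]
finger_force: 0.0
eef_pos: [0.5662, -0.0114, 0.3011]
force: [1.4, 0.8, -0.9]
finger_force: 0.0
eef_pos: [0.6848, -0.0325, 0.3008]
force: [0.5, 0.0, 0.9]
finger_force: 0.0
eef_pos: [0.6831, -0.032, 0.3024]
force: [0.2, -0.3, 0.9]
finger_force: 0.0
t 16.9 pos [ 0.6831 -0.032   0.3024] yaw -95.4 tilt 0.0 shift [ 0.25 -0.49 24.94] spin -0.0, shift if after spin [ 0.25 -0.49 24.94] F [ 0.2 -0.3  0.9] gap 0.996 ff 0.0 q6 -0.33
323 [ 0.12877129 -0.03532588  0.09558226] [0.13551314 0.03338935 0.11036294] [ 0.13201376 -0.0016361   0.10827343]
((0.1320938915014267, -0.0009707286953926086), (0.06870462000370026, 0.006565132178366184), 89.76580810546875)
```

The wrist depth puts the handle at x=132 mm, y=-1 mm of the dispenser, as expected. I'll descend and grip.

```bash
J="python3 -m jog"
$J '[[0,0.35,-0.59,2.5,0],[0,0,0,3.5,0],[0,0,0,3.5,0],[0,0,0,3.5,0],[0,0,0,3.5,0]]' | grep -E "pos|force"
$J '[[0,0,0,3,0],[0,0,0,2,0],[0,0,0,1.5,0],[0,0,0,1,0],[0,0,0,0.9,0]]' | grep -E "pos|force"
python3 -c "from h import *;go(*D(.132,-.001),.053,264.65)"
$J '[[1,0,0,0,0],[1,0,0,0,0],[1,0,0,0,0],[1,0,0,0,0],[1,0,0,0,0]]' 60| grep -E "pos|force|gap"
$J '[[1,0,0,0,0],[1,0,0,0,0],[1,0,0,0,0],[1,0,0,0,0],[1,0,0,0,0]]' | grep -E "pos|force|gap"
python3 -c "from h import *;go(*D(.132,-.001),.053,264.65)"
```

```text
eef_pos: [0.6889, -0.036, 0.1364]
force: [1.0, 0.2, 0.4]
finger_force: 0.0
eef_pos: [0.6891, -0.036, 0.0525]
force: [0.3, 0.2, -0.7]
finger_force: 0.0
t 17.8 pos [ 0.6891 -0.036   0.0525] yaw -95.3 tilt 0.0 shift [-0.    0.02 -0.05] spin 0.0, shift if after spin [-0.    0.02 -0.05] F [ 0.3  0.2 -0.7] gap 1.001 ff 0.0 q6 -0.32
eef_pos: [0.6898, -0.036, 0.0539]
force: [0.2, 0.4, -0.7]
finger_gap: 0.685
finger_force: 0.0
eef_pos: [0.6892, -0.0362, 0.0528]
force: [-0.9, -0.2, -0.6]
finger_gap: 0.302
finger_force: 0.0
t 18.6 pos [ 0.6892 -0.0362  0.0528] yaw -95.3 tilt 0.0 shift [-0.01  0.04 -0.02] spin 0.0, shift if after spin [-0.01  0.04 -0.02] F [-0.9 -0.2 -0.6] gap 0.302 ff 0.0 q6 -0.32
```

```bash
J="python3 -m jog"
$J '[[1,0,0,0,0],[1,0,0,0,0],[1,0,0,0,0],[1,0,0,0,0],[1,0,0,0,0]]' | grep -E "pos|force|gap"
$J '[[1,0,0,0,0],[1,0,0,0,0],[1,0,0,0,0],[1,0,0,0,0],[1,0,0,0,0]]' | grep -E "pos|force|gap"
python3 -c "from h import *;go(*D(.132,-.001),.053,264.65)"
```

```text
eef_pos: [0.6892, -0.0361, 0.0527]
force: [-0.4, -0.4, -0.8]
finger_gap: 0.086
finger_force: 60.0
eef_pos: [0.6892, -0.0361, 0.0527]
force: [-0.6, 0.4, 0.4]
finger_gap: 0.086
finger_force: 60.0
t 19.4 pos [ 0.6892 -0.0361  0.0527] yaw -95.3 tilt 0.0 shift [-0.01  0.03 -0.03] spin 0.0, shift if after spin [-0.01  0.03 -0.03] F [-0.6  0.4  0.4] gap 0.086 ff 60.0 q6 -0.32
```

Gripped: the gap is 7.6 mm at 60 N. I'll lift straight up slowly.

```bash
J="python3 -m jog"
$J '[[1,0,0,-0.3,0],[1,0,0,-0.5,0],[1,0,0,-0.7,0],[1,0,0,-1,0],[1,0,0,-1,0]]' | grep -E "pos|force|gap"
$J '[[1,0,0,-1,0],[1,0,0,-1.5,0],[1,0,0,-1.5,0],[1,0,0,-1.5,0],[1,0,0,-1.5,0]]' | grep -E "pos|force|gap"
$J '[[1,0,0,-1.5,0],[1,0,0,-2,0],[1,0,0,-2,0],[1,0,0,-2,0],[1,0,0,-1,0]]' | grep -E "pos|force|gap"
$J '[[1,0,0,-0.5,0],[1,0,0,0,0],[1,0,0,0,0],[1,0,0,0,0],[1,0,0,0,0]]' | grep -E "pos|force|gap"
python3 - <<'E'
from h import *
v=snap('scene');v2=snap('side')
i=np.hstack([v['im'][90:290,160:400],v2['im'][100:300,170:390]]);cv2.imwrite('pics/s6.png',cv2.resize(i,None,fx=1.7,fy=1.7)[:,:,::-1])
P=cloud(v);
m=(abs(P[...,2]-.05)<.006)&(P[...,1]>.1); q=P[m][:,:2]; 
w,u=np.where(m); s=(u>330)&(u<470)&(w>125)&(w<260)
print('tray',cv2.minAreaRect(q[s].astype(np.float32)))
go(.4,.4,.3)
E
```

```text
eef_pos: [0.6892, -0.0362, 0.0887]
force: [-0.1, -0.3, -3.5]
finger_gap: 0.089
finger_force: 60.0
eef_pos: [0.6893, -0.0362, 0.1597]
force: [0.5, -0.0, -3.9]
finger_gap: 0.085
finger_force: 60.0
eef_pos: [0.6902, -0.0364, 0.247]
force: [0.5, -0.6, -3.6]
finger_gap: 0.086
finger_force: 60.0
eef_pos: [0.6887, -0.0362, 0.2462]
force: [0.6, -0.3, -4.1]
finger_gap: 0.09
finger_force: 60.0
tray ((0.47510433197021484, 0.3970697224140167), (0.3670866787433624, 0.2715628445148468), 12.282197952270508)
t 21.2 pos [ 0.6889 -0.0362  0.2467] yaw -95.3 tilt 0.1 shift [-40.75  32.82  -5.3 ]  F [ 0.3 -0.2 -4.6] gap 0.088 ff 60.0 q6 -0.32
```

View pics/s6.png

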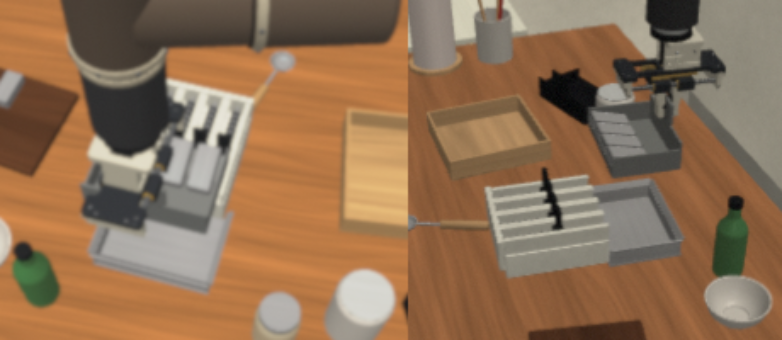

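The bin hangs level with the four tins, at (160,190) on the left and (640,135) on the right, and the frame is empty. I'll re-measure the tray from both cameras.

```bash
python3 - <<'E'
from h import *
for n in('scene','side'):
    P=cloud(snap(n)); m=(abs(P[...,2]-.05)<.004)&(abs(P[...,0]-.43)<.17)&(abs(P[...,1]-.386)<.17)
    m=cv2.morphologyEx(m.astype(np.uint8),cv2.MORPH_CLOSE,np.ones((3,3)))
    k,lab,st,_=cv2.connectedComponentsWithStats(m,connectivity=8); b=1+st[1:,4].argmax()
    q=P[(lab==b)&(abs(P[...,2]-.05)<.006)][:,:2]; print(n,len(q),cv2.minAreaRect(q.astype(np.float32)),np.percentile(q,[1,99],axis=0).round(3).tolist())
E
```

```text
scene 635 ((0.4279974699020386, 0.38585206866264343), (0.24069032073020935, 0.2392398715019226), 3.3269402980804443) [[0.306, 0.263], [0.552, 0.508]]
side 327 ((0.4232139587402344, 0.38355594873428345), (0.2353203296661377, 0.24778950214385986), 3.190185785293579) [[0.302, 0.259], [0.546, 0.51]]
```

```bash
python3 - <<'E'
from h import *
Q=cloud(load('scene0')).reshape(-1,3)
for b in((.6,.9,.08,.22),(.6,.9,.22,.36)):
    S=Q[(Q[:,0]>b[0])&(Q[:,0]<b[1])&(Q[:,1]>b[2])&(Q[:,1]<b[3])&(Q[:,2]>.06)];print(S.min(0).round(3),S.max(0).round(3))
go(.5228,.3896,.2467,273.3)
E
```

```text
[0.733 0.148 0.06 ] [0.799 0.219 0.114]
[0.68  0.263 0.06 ] [0.766 0.351 0.136]
t 21.3 pos [ 0.6891 -0.0362  0.2471] yaw -95.3 tilt 0.1 shift [-40.85  20.51   0.05] spin -8.6, shift if after spin [-43.47  14.15   0.05] F [ 1.  -0.  -4.3] gap 0.084 ff 60.0 q6 -0.32
```

```bash
J="python3 -m jog"
$J '[[1,-1,0.5,0,0],[1,-1.5,0.75,0,0],[1,-2,1,0,0],[1,-2.5,1.25,0,0],[1,-2.5,1.25,0,0]]' | grep -E "pos"
$J '[[1,-2.5,1.25,0,0],[1,-2.5,1.25,0,0],[1,-2.5,1.25,0,0],[1,-2.5,1.25,0,0],[1,-2.5,1.25,0,0]]' | grep -E "pos"
$J '[[1,-2.5,1.25,0,0],[1,-2.5,1.25,0,0],[1,-2.5,1.25,0,0],[1,-2.5,1.25,0,0],[1,-2.5,1.25,0,0]]' | grep -E "pos"
$J '[[1,-2.5,1.25,0,0],[1,-2,1,0,0],[1,-1,0.5,0,0],[1,-0.6,0.3,0,0],[1,-0.25,0.1,0,0]]' | grep -E "pos"
$J '[[1,0,0,0,-2],[1,0,0,0,-3],[1,0,0,0,-2.6],[1,0,0,0,-1],[1,0,0,0,0]]' | grep -E "pos|force"
python3 - <<'E'
from h import *
go(.5228,.3896,.0557,273.3)
for n in('scene','side'):
    v=snap(n);save(v,n+'7'); Q=cloud(v).reshape(-1,3)
v=load('side7');v2=load('scene7')
i=np.hstack([v2['im'][110:290,300:500],v['im'][80:260,130:330]]);cv2.imwrite('pics/s7.png',cv2.resize(i,None,fx=2,fy=2)[:,:,::-1])
E
```

```text
eef_pos: [0.6501, 0.0637, 0.2476]
eef_pos: [0.5992, 0.1946, 0.2479]
eef_pos: [0.5485, 0.3248, 0.2479]
eef_pos: [0.5234, 0.3902, 0.2476]
eef_pos: [0.5244, 0.3886, 0.2479]
force: [-0.3, 0.6, -3.6]
finger_force: 60.0
t 23.4 pos [0.5244 0.3886 0.2479] yaw -86.8 tilt 0.0 shift [-0.11  0.16 19.22] spin -0.1, shift if after spin [-0.11  0.16 19.22] F [-0.3  0.6 -3.6] gap 0.088 ff 60.0 q6 -0.88
```

View pics/s7.png

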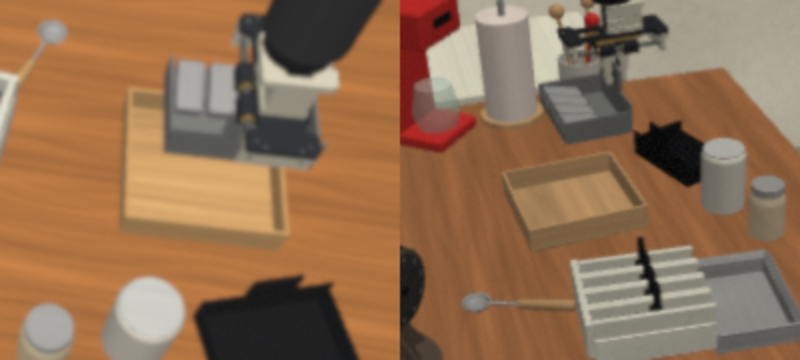

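The bin hangs level above the tray and all is in place. I'll lower it into the tray.

```bash
J="python3 -m jog"
$J '[[1,-0.1,0.15,1,0],[1,0,0,2,0],[1,0,0,2.5,0],[1,0,0,2.5,0],[1,0,0,2.5,0]]' | grep -E "pos"
$J '[[1,0,0,2.5,0],[1,0,0,2,0],[1,0,0,1.5,0],[1,0,0,1,0],[1,0,0,0.5,0]]' | grep -E "pos|force"
$J '[[1,0,0,0.4,0],[1,0,0,0.4,0],[1,0,0,0.3,0],[1,0,0,0,0],[1,0,0,0,0]]' | grep -E "pos|force"
python3 -c "from h import *;go(.5228,.3896,.0547,273.3)"
```

```text
eef_pos: [0.5221, 0.3902, 0.1412]
eef_pos: [0.5218, 0.3896, 0.0657]
force: [-0.3, -0.1, -3.8]
finger_force: 60.0
eef_pos: [0.5227, 0.3906, 0.0573]
force: [0.2, 0.1, -3.4]
finger_force: 60.0
t 24.7 pos [0.5227 0.3906 0.0573] yaw -86.7 tilt 0.0 shift [ 0.1  -0.01  0.26] spin -0.0, shift if after spin [ 0.1  -0.01  0.26] F [ 0.2  0.1 -3.4] gap 0.085 ff 60.0 q6 -0.88
```

```bash
J="python3 -m jog"
$J '[[1,0,0,0.1,0],[1,0,0,0.1,0],[1,0,0,0.1,0],[1,0,0,0,0],[1,0,0,0,0]]' | grep -E "pos|force"
$J '[[0.7,0,0,0,0],[0,0,0,0,0],[0,0,0,0,0],[0,0,0,0,0],[0,0,0,0,0]]' | grep -E "pos|force|gap"
$J '[[0,0,0,0,0],[0,0,0,0,0],[0,0,0,0,0],[0,0,0,0,0],[0,0,0,0,0]]' | grep -E "pos|force|gap"
python3 -c "from h import *;go(.5228,.3896,.0547,273.3)"
```

```text
eef_pos: [0.5227, 0.3907, 0.0547]
force: [-2.2, -0.6, 4.5]
finger_force: 60.0
eef_pos: [0.5225, 0.3904, 0.0536]
force: [-0.2, -0.2, -0.3]
finger_gap: 0.405
finger_force: 0.0
eef_pos: [0.5225, 0.3904, 0.0538]
force: [-0.4, 0.2, -0.2]
finger_gap: 0.782
finger_force: 0.0
t 26.0 pos [0.5225 0.3904 0.0538] yaw -86.7 tilt 0.0 shift [ 0.08 -0.03 -0.09] spin -0.0, shift if after spin [ 0.08 -0.03 -0.09] F [-0.4  0.2 -0.2] gap 0.782 ff 0.0 q6 -0.88
```

```bash
J="python3 -m jog"
$J '[[0,0,0,-1,0],[0,0,0,-2,0],[0,0,0,-2.5,0],[0,0,0,-2.5,0],[0,0,0,-2,0]]' | grep -E "pos"
$J '[[0,0,0,0,-7],[0,0,0,0,-7],[0,0,0,0,-7],[0,0,0,0,-7],[0,0,0,0,-7]]' | grep -E "force"
$J '[[0,0,0,0,-7],[0,0,0,0,-7],[0,0,0,0,-7],[0,0,0,0,-7],[0,0,0,0,-7]]' | grep -E "force"
$J '[[0,0,0,0,-7],[0,0,0,0,-7],[0,0,0,0,-6],[0,0,0,0,0],[0,0,0,0,0]]' | grep -E "pos|force"
cat >> h.py <<'E'
def handle(x,y,lo=.1,hi=.118,n='wrist',r=.06):
    v=snap(n); Q=cloud(v).reshape(-1,3)
    S=Q[(Q[:,2]>lo)&(Q[:,2]<hi)&(abs(Q[:,0]-x)<r)&(abs(Q[:,1]-y)<r)]; print(len(S), cv2.minAreaRect(S[:,:2].astype(np.float32)) if len(S)>5 else '', S[:,2].mean() if len(S) else '')
E
python3 -c "
from h import *;go(.5225,.3904,.0547,3.3);handle(.5225,.39);handle(.5225,.39,n='scene');handle(.5225,.39,n='side')"
```

```text
eef_pos: [0.5229, 0.3907, 0.1567]
force: [0.1, 0.5, -0.4]
finger_force: 0.0
force: [0.2, -0.2, 0.4]
finger_force: 0.0
eef_pos: [0.5226, 0.3905, 0.1545]
force: [-0.1, -0.1, -0.7]
finger_force: 0.0
t 27.6 pos [0.5226 0.3905 0.1545] yaw 3.1 tilt 0.0 shift [-0.01  0.01  9.98] spin -0.2, shift if after spin [-0.01  0.01  9.98] F [-0.1 -0.1 -0.7] gap 0.999 ff 0.0 q6 0.68
1083 ((0.5231499075889587, 0.39209243655204773), (0.007951642386615276, 0.06924211978912354), 3.142134189605713) 0.10909317044782112
102 ((0.5259195566177368, 0.3914603292942047), (0.01111125759780407, 0.07121813297271729), 4.138681888580322) 0.10734066255265981
32 ((0.517534077167511, 0.3882313072681427), (0.01051375176757574, 0.06619413197040558), 2.00231671333313) 0.10846112056544399
```

```bash
J="python3 -m jog"
$J '[[0,0.05,-0.16,1,0],[0,0,0,2,0],[0,0,0,2,0],[0,0,0,2,0],[0,0,0,1.5,0]]' | grep -E "force"
$J '[[0,0,0,0.7,0],[0,0,0,0.45,0],[0,0,0,0,0],[0,0,0,0,0],[0,0,0,0,0]]' | grep -E "pos|force"
$J '[[0.5,0,0,0,0],[0.5,0,0,0,0],[0.5,0,0,0,0],[0.5,0,0,0,0],[0.5,0,0,0,0]]' 12 | grep -E "pos|force|gap"
python3 -c "from h import *;go(.5231,.3921,.058,3.1)"
```

```text
force: [0.2, 0.9, 0.3]
finger_force: 0.0
eef_pos: [0.5234, 0.3926, 0.0583]
force: [0.2, 0.4, -0.0]
finger_force: 0.0
eef_pos: [0.5231, 0.3924, 0.0578]
force: [-1.5, 0.5, 1.9]
finger_gap: 0.795
finger_force: 12.0
t 29.1 pos [0.5231 0.3924 0.0578] yaw 3.3 tilt 0.1 shift [-0.    0.03 -0.02] spin 0.2, shift if after spin [-0.    0.03 -0.02] F [-1.5  0.5  1.9] gap 0.795 ff 12.0 q6 0.69
```

The gap is 70 mm, so the tab is held across its width and free to pivot. I'll start tipping along the arc about the lip's bottom edge.

```bash
J="python3 -m jog"
$J '[[0.5,-0.8,0,-1.05,0],[0.5,-0.9,0,-1.05,0],[0.5,-1,0,-0.9,0],[0.5,-1.05,0,-0.85,0],[0.5,0,0,0,0]]' | grep -E "pos|force|gap"
python3 - <<'E'
from h import *
go(.5,.39,.1)
v=snap('side'); v2=snap('scene')
i=np.hstack([v2['im'][110:290,300:500],v['im'][80:260,130:330]]);cv2.imwrite('pics/s8.png',cv2.resize(i,None,fx=2,fy=2)[:,:,::-1])
E
```

```text
eef_pos: [0.4838, 0.3904, 0.0984]
force: [0.8, -0.4, -2.7]
finger_gap: 0.799
finger_force: 12.0
t 29.5 pos [0.4838 0.3904 0.0984] yaw 3.3 tilt 0.1 shift [ 1.61  0.14 -0.16]  F [ 0.8 -0.4 -2.7] gap 0.799 ff 12.0 q6 0.64
```

View pics/s8.png

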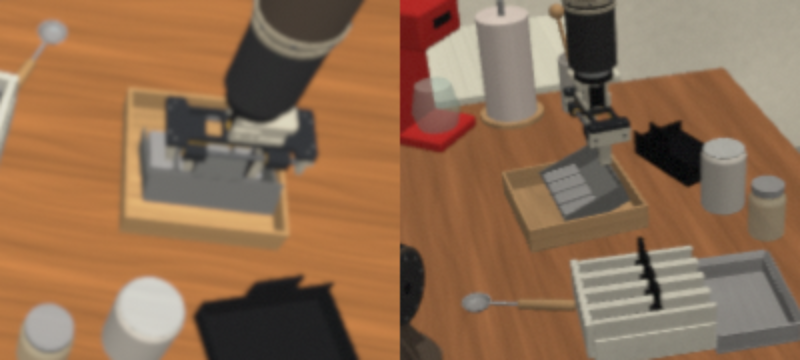

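The bin is pivoting as intended: on the right its lip is in the tray at about (560,195) and its handle is up. I'll continue to about 75°.

```bash
J="python3 -m jog"
$J '[[0.5,-1.15,0,-0.7,0],[0.5,-1.15,0,-0.7,0],[0.5,-1.25,0,-0.5,0],[0.5,-1.25,0,-0.45,0],[0.5,-1.3,0,-0.25,0]]' | grep -E "pos|force|gap"
$J '[[0.5,-1.3,0,-0.25,0],[0.5,-1.35,0,0,0],[0.5,-1.35,0,0,0],[0.5,-1.35,0,0.2,0],[0.5,-1.35,0,0.2,0]]' | grep -E "pos|force|gap"
$J '[[0.5,-1.3,0,0.4,0],[0.5,0,0,0,0],[0.5,0,0,0,0],[0.5,0,0,0,0],[0.5,0,0,0,0]]' | grep -E "pos|force|gap"
python3 - <<'E'
from h import *
go(.4,.38,.11)
v=snap('side'); v2=snap('scene')
i=np.hstack([v2['im'][110:290,300:500],v['im'][80:260,130:330]]);cv2.imwrite('pics/s9.png',cv2.resize(i,None,fx=2,fy=2)[:,:,::-1])
E
```

```text
eef_pos: [0.4233, 0.3863, 0.1223]
force: [-0.2, 0.2, -2.4]
finger_gap: 0.798
finger_force: 12.0
eef_pos: [0.3578, 0.3829, 0.1224]
force: [0.7, -4.4, 12.2]
finger_gap: 0.8
finger_force: 12.0
eef_pos: [0.3445, 0.3822, 0.118]
force: [-0.9, -4.0, 10.6]
finger_gap: 0.796
finger_force: 12.0
t 30.8 pos [0.3445 0.3822 0.118 ] yaw 3.3 tilt 0.1 shift [5.52 0.54 0.81]  F [-0.9 -4.  10.6] gap 0.796 ff 12.0 q6 0.41
```

View pics/s9.png

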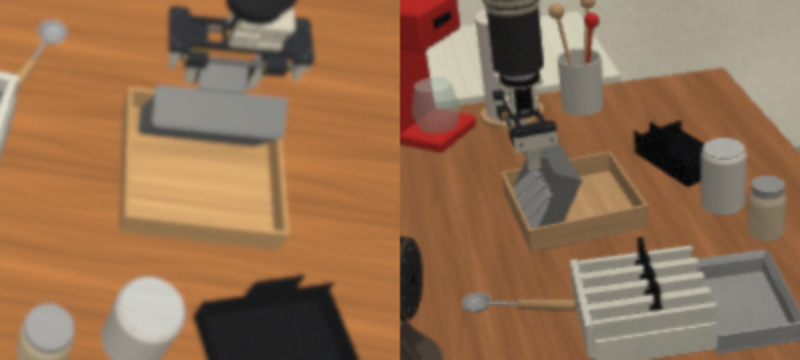

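Tilted about 75°, and the tins have slid to the lip against the tray's near wall, at about (535,195) on the right. I'll firm the grip and raise the bin so that they drop out.

```bash
J="python3 -m jog"
$J '[[0.5,0,0,0,0],[0.5,0,0,0,0],[0.5,0,0,-0.3,0],[0.5,0.2,0,-0.5,0],[0.5,0.3,0,-0.5,0]]' 60 | grep -E "pos|force|gap"
$J '[[0.5,0.4,0,-0.7,0],[0.5,0.4,0,-0.8,0],[0.5,0.4,0,-0.8,0],[0.5,0.4,0,-0.8,0],[0.5,0.4,0,-0.8,0]]' | grep -E "pos|force|gap"
$J '[[0.5,0.4,0,-0.7,0],[0.5,0.4,0,-0.8,0],[0.5,0,0,-0.8,0],[0.5,0,0,-0.8,0],[0.5,0,0,0,0]]' | grep -E "pos|force|gap"
python3 - <<'E'
from h import *
go(.4,.38,.11)
v=snap('side'); v2=snap('scene')
i=np.hstack([v2['im'][110:290,300:500],v['im'][80:260,130:330]]);cv2.imwrite('pics/s10.png',cv2.resize(i,None,fx=2,fy=2)[:,:,::-1])
E
```

```text
eef_pos: [0.3491, 0.3819, 0.1294]
force: [0.4, 0.0, -3.9]
finger_gap: 0.791
finger_force: 60.0
eef_pos: [0.3702, 0.3834, 0.1693]
force: [0.1, 0.1, -2.6]
finger_gap: 0.788
finger_force: 60.0
eef_pos: [0.3782, 0.3844, 0.2012]
force: [-0.5, 0.6, -2.4]
finger_gap: 0.79
finger_force: 60.0
t 32.2 pos [0.3782 0.3844 0.2012] yaw 3.3 tilt 0.1 shift [2.14 0.59 9.13]  F [-0.5  0.6 -2.4] gap 0.790 ff 60.0 q6 0.47
```

View pics/s10.png

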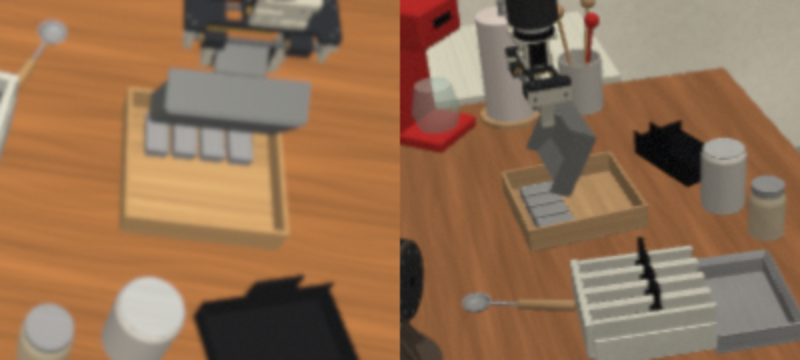

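The tray shows the four tins in a row at (155,138), (184,140), (212,143) and (240,147) on the left, and the bin hangs empty, with the force down to 2.4 N. Next I need a clear patch of counter to lay the bin flat for regripping, so I'll check the area left of the base and the bin's tilt.

```bash
python3 - <<'E'
from h import *
v=snap('scene');v2=snap('side')
for vv in(v,v2,load('scene0'),load('side0')):
    Q=cloud(vv).reshape(-1,3)
    S=Q[(Q[:,0]>-.06)&(Q[:,0]<.27)&(Q[:,1]>.36)&(Q[:,1]<.65)]; print('area',len(S),S[:,2].max().round(3) if len(S) else '', np.percentile(S[:,:2],[1,99],axis=0).round(2).tolist() if len(S) else '', (S[:,2]>.02).sum())
P=cloud(v); Q=P.reshape(-1,3)
p=monitor.get_state()['eef_pos']
S=Q[(Q[:,0]>.34)&(Q[:,0]<.55)&(abs(Q[:,1]-.385)<.08)&(Q[:,2]>.075)&(Q[:,2]<.19)]
# fit dominant plane in x-z
x,z=S[:,0],S[:,2]
for c in np.arange(.08,.24,.02):
    T=S[abs(z-c)<.01]; print(round(c,2),len(T),np.percentile(T[:,0],[5,50,95]).round(3) if len(T) else '')
print(S.min(0),p)
E
```

```text
area 2161 0.008 [[-0.06, 0.36], [0.27, 0.65]] 0
area 3060 0.678 [[-0.05, 0.36], [0.27, 0.65]] 736
area 6111 0.009 [[-0.06, 0.36], [0.27, 0.65]] 0
area 648 0.011 [[-0.06, 0.36], [0.27, 0.64]] 0
0.08 3 [0.4   0.405 0.406]
0.1 58 [0.401 0.408 0.416]
0.12 57 [0.413 0.418 0.425]
0.14 66 [0.423 0.429 0.437]
0.16 67 [0.434 0.44  0.447]
0.18 65 [0.445 0.449 0.457]
0.2 0 
0.22 0 
[0.39869432 0.30549436 0.08631468] [0.3772609  0.38346053 0.19885614]
```

The patch left of the base is clear, the bin is tilted about 63°, and its bottom edge is at z≈86 mm. I'll carry it there.

```bash
J="python3 -m jog"
$J '[[0.5,-0.5,-0.2,-0.8,0],[0.5,-1.5,-0.6,-0.8,0],[0.5,-2,-0.8,-0.8,0],[0.5,-2.5,-1,0,0],[0.5,-2.5,-1,0,0]]' | grep -E "pos"
$J '[[0.5,-2.5,-1,0,0],[0.5,-2.5,-1,0,0],[0.5,-2.5,-1,0,0],[0.5,-2.5,-1,0,0],[0.5,-2.5,-1,0,0]]' | grep -E "pos"
$J '[[0.5,-2.5,-1,0,0],[0.5,-2.5,-1,0,0],[0.5,-2.5,-1,0,0],[0.5,-2,-0.8,0,0],[0.5,-1.5,-0.6,0,0]]' | grep -E "pos|force"
$J '[[0.5,-0.8,-0.2,0,0],[0.5,0,0,0,0],[0.5,0,0,0,0],[0.5,0,0,0,0],[0.5,0,0,0,0]]' | grep -E "pos|force"
python3 - <<'E'
from h import *
go(.038,.497,.113,3.3)
v=snap('scene'); Q=cloud(v).reshape(-1,3)
S=Q[(Q[:,0]>-.1)&(Q[:,0]<.25)&(abs(Q[:,1]-.5)<.07)&(Q[:,2]>.03)&(Q[:,2]<.26)]
for c in np.arange(.08,.24,.02):
    T=S[abs(S[:,2]-c)<.01]; print(round(c,2),len(T),np.percentile(T[:,0],[5,50,95]).round(3) if len(T) else '')
S=Q[(abs(Q[:,0]-.425)<.1)&(abs(Q[:,1]-.385)<.1)];print('tins px',((S[:,2]>.02)&(S[:,2]<.045)).sum())
E
```

```text
eef_pos: [0.2848, 0.4149, 0.224]
eef_pos: [0.1564, 0.4574, 0.2237]
eef_pos: [0.0436, 0.4953, 0.2236]
force: [0.8, -0.4, -2.6]
finger_force: 60.0
eef_pos: [0.0383, 0.4962, 0.2234]
force: [-0.3, 0.3, -2.4]
finger_force: 60.0
t 34.0 pos [0.0383 0.4962 0.2234] yaw 3.2 tilt 0.0 shift [-0.02 -0.08 11.04] spin -0.1, shift if after spin [-0.02 -0.08 11.04] F [-0.3  0.3 -2.4] gap 0.786 ff 60.0 q6 -0.26
0.08 0 
0.1 0 
0.12 86 [0.059 0.066 0.071]
0.14 108 [0.069 0.076 0.082]
0.16 110 [0.08  0.087 0.093]
0.18 122 [0.091 0.097 0.103]
0.2 122 [0.103 0.108 0.114]
0.22 282 [0.106 0.115 0.121]
tins px 972
```

```bash
J="python3 -m jog"
$J '[[0.5,0,0,2,0],[0.5,0,0,2.5,0],[0.5,0,0,2.5,0],[0.5,0,0,2,0],[0.5,0,0,1,0]]' | grep -E "pos|force"
$J '[[0.5,0,0,0.5,0],[0.5,0,0,0.4,0],[0.5,0,0,0,0],[0.5,0,0,0,0],[0.5,0,0,0,0]]' | grep -E "pos|force"
$J '[[0.5,0,0,0.1,0],[0.5,0,0,0.1,0],[0.5,0,0,0,0],[0.5,0,0,0,0],[0.5,0,0,0,0]]' 8 | grep -E "pos|force|gap"
python3 -c "from h import *;go(.038,.497,.113,3.3)"
```

```text
eef_pos: [0.0385, 0.4949, 0.1209]
force: [0.2, -0.3, -3.0]
finger_force: 60.0
eef_pos: [0.0375, 0.4973, 0.1153]
force: [-0.3, -0.1, -2.6]
finger_force: 60.0
eef_pos: [0.0376, 0.4972, 0.1131]
force: [1.2, -1.4, 5.8]
finger_gap: 0.797
finger_force: 8.0
t 35.3 pos [0.0376 0.4972 0.1131] yaw 3.3 tilt 0.1 shift [0.03 0.02 0.01] spin -0.0, shift if after spin [0.03 0.02 0.01] F [ 1.2 -1.4  5.8] gap 0.797 ff 8.0 q6 -0.26
```

Contact at 5.8 N. I'll lay it back along the arc.

```bash
J="python3 -m jog"
$J '[[0.5,1,0,0,0],[0.5,1.35,0,0,0],[0.5,1.35,0,0.02,0],[0.5,1.35,0,0.2,0],[0.5,1.3,0,0.3,0]]' | grep -E "pos|force|gap"
$J '[[0.5,1.3,0,0.45,0],[0.5,1.25,0,0.5,0],[0.5,1.2,0,0.65,0],[0.5,1.15,0,0.7,0],[0.5,1.05,0,0.85,0]]' | grep -E "pos|force|gap"
python3 -c "from h import *;go(.188,.507,.052,3.3)"
$J '[[0.5,1,0,0.9,0],[0.5,0.9,0,1,0],[0.5,0.8,0,1,0],[0.5,0,0,0,0],[0.5,0,0,0,0]]' | grep -E "pos|force|gap"
python3 -c "from h import *;go(.188,.507,.052,3.3)"
```

```text
eef_pos: [0.1019, 0.5, 0.1069]
force: [-0.6, -1.1, -2.7]
finger_gap: 0.798
finger_force: 8.0
eef_pos: [0.1615, 0.5036, 0.075]
force: [-1.1, 0.3, -0.9]
finger_gap: 0.796
finger_force: 8.0
t 36.2 pos [0.1615 0.5036 0.075 ] yaw 3.3 tilt 0.0 shift [ 2.67 -0.19  2.3 ] spin -0.0, shift if after spin [ 2.67 -0.19  2.3 ] F [-1.1  0.3 -0.9] gap 0.796 ff 8.0 q6 -0.00
eef_pos: [0.1878, 0.5044, 0.0455]
force: [0.5, -0.5, -1.1]
finger_gap: 0.794
finger_force: 8.0
t 36.6 pos [0.1878 0.5044 0.0455] yaw 3.2 tilt 0.1 shift [ 0.04 -0.26 -0.65] spin -0.1, shift if after spin [ 0.04 -0.26 -0.65] F [ 0.5 -0.5 -1.1] gap 0.794 ff 8.0 q6 0.05
```

```bash
J="python3 -m jog"
$J '[[0.1,0,0,0,0],[0,0,0,0,0],[0,0,0,0,0],[0,0,0,-0.5,0],[0,0,0,-1.5,0]]' | grep -E "pos|force|gap"
$J '[[0,0,0,-2,0],[0,0,0,-2.5,0],[0,0,0,-2.5,0],[0,0,0,-2,0],[0,0,0,0,0]]' | grep -E "pos|force|gap"
python3 - <<'E'
from h import *
go(.188,.507,.052,3.3+90);go(.188,.507,.052,3.3-90)
handle(.188,.507,.095,.115);handle(.188,.507,.095,.115,n='scene')
v=snap('wrist');Q=cloud(v).reshape(-1,3)
S=Q[(abs(Q[:,0]-.11)<.15)&(abs(Q[:,1]-.5)<.15)&(Q[:,2]>.04)&(Q[:,2]<.05)];print(cv2.minAreaRect(S[:,:2].astype(np.float32)),len(S))
E
```

```text
eef_pos: [0.1869, 0.5038, 0.0656]
force: [0.2, -0.7, -0.5]
finger_gap: 0.998
finger_force: 0.0
eef_pos: [0.1876, 0.5078, 0.1619]
force: [0.9, 1.8, -0.3]
finger_gap: 1.001
finger_force: 0.0
t 37.4 pos [0.1876 0.5078 0.1619] yaw 3.3 tilt 0.5 shift [1.000e-02 1.700e-01 1.099e+01] spin -90.0, shift if after spin [-1.700e-01  1.000e-02  1.099e+01] F [ 0.9  1.8 -0.3] gap 1.001 ff 0.0 q6 0.05
t 37.4 pos [0.1876 0.5078 0.1619] yaw 3.3 tilt 0.5 shift [1.000e-02 1.700e-01 1.099e+01] spin 90.0, shift if after spin [ 1.700e-01 -1.000e-02  1.099e+01] F [ 0.9  1.8 -0.3] gap 1.001 ff 0.0 q6 0.05
963 ((0.18864253163337708, 0.5033808350563049), (0.008179971016943455, 0.06988297402858734), 3.1239354610443115) 0.10329385638274738
82 ((0.19155214726924896, 0.502211332321167), (0.01003816444426775, 0.0670490562915802), 2.5877280235290527) 0.1022291485036905
((0.12498629093170166, 0.4997354745864868), (0.1319141387939453, 0.18803343176841736), 3.2385520935058594) 993
```

The bin lies flat with its handle at (0.1886, 0.5034) and top at 103–105 mm. I'll regrip across the thickness.

```bash
J="python3 -m jog"
$J '[[0,0,0,0,7],[0,0,0,0,7],[0,0,0,0,7],[0,0,0,0,7],[0,0,0,0,7]]' | grep -E "finger_force"
$J '[[0,0,0,0,7],[0,0,0,0,7],[0,0,0,0,7],[0,0,0,0,7],[0,0,0,0,7]]' | grep -E "finger_force"
$J '[[0,0,0,0,7],[0,0,0,0,7],[0,0,0,0,6],[0,0,0,0,0],[0,0,0,0,0]]' | grep -E "pos"
python3 -c "from h import *;go(.1886,.5034,.049,273.2)"
```

```text
finger_force: 0.0
finger_force: 0.0
eef_pos: [0.1873, 0.5045, 0.1557]
t 38.8 pos [0.1873 0.5045 0.1557] yaw -86.5 tilt 0.1 shift [ 0.1  -0.13 10.67] spin 0.3, shift if after spin [ 0.1  -0.13 10.67] F [-0.2  0.6 -0.1] gap 1.001 ff 0.0 q6 -1.52
```

```bash
J="python3 -m jog"
$J '[[0,0.1,-0.13,2,0.3],[0,0,0,2.5,0],[0,0,0,2.5,0],[0,0,0,2,0],[0,0,0,1,0]]' | grep -E "finger_force"
$J '[[0,0,0,0.7,0],[0.6,0,0,0,0],[1,0,0,0,0],[1,0,0,0,0],[1,0,0,0,0]]' 60 | grep -E "pos"
$J '[[1,0,0,0,0],[1,0,0,0,0],[1,0,0,0,0],[1,0,0,0,0],[1,0,0,0,0]]' | grep -E "gap"
$J '[[1,0,0,0,0],[1,0,0,0,0],[1,0,0,0,0],[1,0,0,0,0],[1,0,0,0,0]]' | grep -E "gap"
$J '[[1,0,0,0,0],[1,0,0,0,0],[1,0,0,0,0],[1,0,0,0,0],[1,0,0,0,0]]' | grep -E "gap|force|pos"
python3 -c "from h import *;go(.1886,.5034,.049,273.2)"
```

```text
finger_force: 0.0
eef_pos: [0.1888, 0.505, 0.0507]
finger_gap: 0.378
finger_gap: 0.086
eef_pos: [0.1887, 0.5041, 0.0495]
force: [-1.1, 0.4, 0.3]
finger_gap: 0.085
finger_force: 60.0
t 40.9 pos [0.1887 0.5041 0.0495] yaw -87.0 tilt 0.0 shift [0.07 0.01 0.05] spin -0.2, shift if after spin [0.07 0.01 0.05] F [-1.1  0.4  0.3] gap 0.085 ff 60.0 q6 -1.52
```

```bash
J="python3 -m jog"
$J '[[1,0,0,-1,0],[1,0,0,-2,0],[1,0,0,-3,0],[1,0,0,-3,0],[1,0,0,-3,0]]' | grep -E "pos"
$J '[[1,0,0,-3,0],[1,0,0,-3,0],[1,0,0,-2,0],[1,0,0,0,0],[1,0,0,0,0]]' | grep -E "pos|force"
python3 -c "from h import *;go(*D(.132,-.001),.25,264.5)
v=snap('scene');Q=cloud(v).reshape(-1,3);L=np.c_[(Q[:,:2]-o)@X,(Q[:,:2]-o)@Y,Q[:,2]]
S=L[(L[:,0]>0.13)&(L[:,0]<.16)&(abs(L[:,1])<.12)&(L[:,2]>.036)&(L[:,2]<.05)];print(len(S),S.min(0),S.max(0))"
```

```text
eef_pos: [0.1888, 0.5035, 0.1713]
eef_pos: [0.1887, 0.5043, 0.251]
force: [-0.2, 0.6, -3.1]
finger_force: 60.0
t 41.7 pos [0.1887 0.5043 0.251 ] yaw -87.0 tilt 0.1 shift [ 5.655e+01 -4.715e+01 -5.000e-02] spin 8.5, shift if after spin [ 4.899e+01 -5.496e+01 -5.000e-02] F [-0.2  0.6 -3.1] gap 0.087 ff 60.0 q6 -1.52
221 [ 0.13022915 -0.10959526  0.03612273] [0.15305645 0.10842698 0.04951727]
```

```bash
J="python3 -m jog"
$J '[[1,0.5,-0.42,0,0],[1,1,-0.83,0,0],[1,2,-1.67,0,0],[1,2.5,-2.08,0,0],[1,2.5,-2.08,0,0]]' | grep -E "pos"
$J '[[1,2.7,-2.25,0,0],[1,2.7,-2.25,0,0],[1,2.7,-2.25,0,0],[1,2.7,-2.25,0,0],[1,2.7,-2.25,0,0]]' | grep -E "pos"
$J '[[1,2.7,-2.25,0,0],[1,2.7,-2.25,0,0],[1,2.7,-2.25,0,0],[1,2.7,-2.25,0,0],[1,2.7,-2.25,0,0]]' | grep -E "pos"
$J '[[1,2.7,-2.25,0,0],[1,2.7,-2.25,0,0],[1,2.7,-2.25,0,0],[1,2.7,-2.25,0,0],[1,2.7,-2.25,0,0]]' | grep -E "pos"
$J '[[1,2.7,-2.25,0,0],[1,2.2,-1.83,0,0],[1,1.5,-1.25,0,0],[1,0.8,-0.67,0,0],[1,0.35,-0.3,0,0]]' | grep -E "pos"
$J '[[1,0,0,0,3],[1,0,0,0,3],[1,0,0,0,2.5],[1,0,0,0,0],[1,0,0,0,0]]' | grep -E "pos"
python3 - <<'E'
from h import *
go(*D(.132,-.001),.053,264.5)
p=monitor.get_state()['eef_pos'];handle(p[0],p[1],.27,.31)
v=snap('wrist');Q=cloud(v).reshape(-1,3)
E
```

```text
eef_pos: [0.2645, 0.4207, 0.2483]
eef_pos: [0.3839, 0.2911, 0.2488]
eef_pos: [0.5029, 0.1621, 0.2487]
eef_pos: [0.622, 0.0332, 0.2484]
eef_pos: [0.6886, -0.0384, 0.2477]
eef_pos: [0.6881, -0.0357, 0.2495]
t 44.3 pos [ 0.6881 -0.0357  0.2495] yaw -95.4 tilt 0.0 shift [ 0.03 -0.09 19.65] spin 0.1, shift if after spin [ 0.03 -0.09 19.65] F [-0.5 -0.5 -2.6] gap 0.087 ff 60.0 q6 -0.32
2092 ((0.6864028573036194, -0.0464031957089901), (0.024466950446367264, 0.047919854521751404), 14.704065322875977) 0.2966671031099226
```

```bash
J="python3 -m jog"
$J '[[1,0,-0.09,1,0],[1,0,0,2.5,0],[1,0,0,3,0],[1,0,0,3,0],[1,0,0,2.5,0]]' | grep -E "pos"
$J '[[1,0,0,1.2,0],[1,0,0,1,0],[1,0,0,0.8,0],[1,0,0,0.8,0],[1,0,0,0.8,0]]' | grep -E "pos|force"
$J '[[1,0,0,0.6,0],[1,0,0,0.6,0],[1,0,0,0.6,0],[1,0,0,0.5,0],[1,0,0,0,0]]' | grep -E "pos|force"
python3 -c "from h import *;go(*D(.132,-.001),.053,264.5)"
```

```text
eef_pos: [0.6885, -0.0361, 0.1268]
eef_pos: [0.6906, -0.0361, 0.0842]
force: [0.4, -0.8, -1.5]
finger_force: 60.0
eef_pos: [0.689, -0.0363, 0.0593]
force: [-0.4, -0.6, -4.1]
finger_force: 60.0
t 45.6 pos [ 0.689  -0.0363  0.0593] yaw -95.5 tilt 0.1 shift [-0.02  0.02  0.63] spin -0.0, shift if after spin [-0.02  0.02  0.63] F [-0.4 -0.6 -4.1] gap 0.090 ff 60.0 q6 -0.33
```

```bash
J="python3 -m jog"
$J '[[1,0,0,0.2,0],[1,0,0,0.2,0],[1,0,0,0.2,0],[1,0,0,0,0],[1,0,0,0,0]]' | grep -E "pos|force"
$J '[[1,0,0,0.1,0],[1,0,0,0.1,0],[1,0,0,0,0],[1,0,0,0,0],[1,0,0,0,0]]' | grep -E "pos|force"
python3 -c "from h import *;go(*D(.132,-.001),.053,264.5)"
```

```text
eef_pos: [0.6896, -0.0362, 0.0546]
force: [0.6, 0.3, -1.7]
finger_force: 60.0
eef_pos: [0.6901, -0.0362, 0.0536]
force: [-2.2, 0.4, 5.8]
finger_force: 60.0
t 46.5 pos [ 0.6901 -0.0362  0.0536] yaw -95.5 tilt 0.1 shift [-0.01  0.13  0.06] spin -0.0, shift if after spin [-0.01  0.13  0.06] F [-2.2  0.4  5.8] gap 0.084 ff 60.0 q6 -0.33
```

```bash
J="python3 -m jog"
$J '[[0.6,0,0,0,0],[0,0,0,0,0],[0,0,0,0,0],[0,0,0,0,0],[0,0,0,0,0]]' | grep -E "force"
$J '[[0,0,0,0,0],[0,0,0,0,0],[0,0,0,-0.5,0],[0,0,0,-2,0],[0,0,0,-3,0]]' | grep -E "pos|force|gap"
$J '[[0,0,0,-3,0],[0,0,0,-3,0],[0,0,0,-3,0],[0,0,0,-3,0],[0,0,0,-2,0]]' | grep -E "pos"
$J '[[0,0,0,-2,0],[0,0,0,-1,0],[0,0,0,0,0],[0,0,0,0,0],[0,0,0,0,0]]' | grep -E "pos"
python3 - <<'E'
from h import *
go(.43,-.41,.3)
x,y=D(.131,0); handle(x,y,.095,.118)
v=snap('scene');P=cloud(v);Q=P.reshape(-1,3);L=np.c_[(Q[:,:2]-o)@X,(Q[:,:2]-o)@Y,Q[:,2]]
for y in(-.07,-.03,.03,.07):
    print(y,[int(1000*np.median(L[(abs(L[:,0]-x)<.006)&(abs(L[:,1]-y)<.008)][:,2]) if ((abs(L[:,0]-x)<.006)&(abs(L[:,1]-y)<.008)).any() else -1) for x in np.arange(.01,.13,.015)])
v=snap('side')
for n in('scene','side'):
    P=cloud(snap(n));Q=P.reshape(-1,3)
    m=((abs(P[...,2]-.042)<.006)&(abs(P[...,0]-.43)<.13)&(abs(P[...,1]+.41)<.16)).astype(np.uint8)
    k,lab,st,_=cv2.connectedComponentsWithStats(m)
    for b in range(1,k):
        if st[b,4]>40: q=P[lab==b]; print(n,st[b,4],cv2.minAreaRect(q[:,:2].astype(np.float32)),q[:,2].mean())
    m=(abs(P[...,2]-.05)<.004)&(abs(P[...,0]-.43)<.18)&(abs(P[...,1]-.386)<.18)
    print('tray',cv2.minAreaRect(P[m][:,:2].astype(np.float32)))
E
```

```text
force: [0.8, 0.6, 0.1]
finger_force: 0.0
eef_pos: [0.6875, -0.0364, 0.1053]
force: [0.6, 0.3, -0.7]
finger_gap: 0.784
finger_force: 0.0
eef_pos: [0.6904, -0.0364, 0.2518]
eef_pos: [0.689, -0.0361, 0.2759]
t 48.1 pos [ 0.689  -0.0361  0.2759] yaw -95.5 tilt 0.1 shift [39.71 22.17 -2.36]  F [ 0.2 -0.2 -1.1] gap 0.998 ff 0.0 q6 -0.33
377 ((0.6898345351219177, -0.037957146763801575), (0.06865870207548141, 0.007188837975263596), 84.48350524902344) 0.1082984581507389
-0.07 [-1, -1, -1, -1, 11, 9, 8, 12, 60]
-0.03 [24, 19, 13, 9, 10, 9, 732, 733, 734]
0.03 [27, 19, 200, 384, 381, 376, 377, 732, 733]
0.07 [27, 18, 13, 9, 10, 12, 715, 716, 712]
scene 201 ((0.38007742166519165, -0.38779011368751526), (0.037972528487443924, 0.07145126909017563), 82.26766967773438) 0.041261181584201105
scene 222 ((0.4784527122974396, -0.438477098941803), (0.039789002388715744, 0.07227165251970291), 72.06407165527344) 0.04101991787586293
tray ((0.42841705679893494, 0.386133074760437), (0.23969219624996185, 0.23899944126605988), 3.3719160556793213)
side 285 ((0.37480854988098145, -0.3897058963775635), (0.042556311935186386, 0.06940270215272903), 81.34188079833984) 0.04248312400964068
side 305 ((0.4727758765220642, -0.4392678439617157), (0.039411336183547974, 0.07219236344099045), 73.1019515991211) 0.04206302890431705
tray ((0.46059393882751465, 0.4085286259651184), (0.3127264678478241, 0.29217612743377686), 3.191291093826294)
```

The bin is seated: its handle top and floor heights match those at the start. The board tins have not moved, so I'll go to tin 2 over the dispenser, avoiding the bottle.

```bash
J="python3 -m jog"
$J '[[0,0,2.5,0,0],[0,0,3.5,0,0],[0,0,3.5,0,0],[0,0,3.5,0,0],[0,0,3.5,0,0]]' | grep -E "pos"
$J '[[0,3,3,0,0],[0,3.5,1,0,0],[0,3.5,0,0,0],[0,3.5,0,0,0],[0,3.5,0,0,0]]' | grep -E "pos"
$J '[[0,3.5,0,0,0],[0,3.5,0,0,0],[0,3.5,0,0,0],[0,3.5,0,0,0],[0,3.5,0,0,0]]' | grep -E "pos"
$J '[[0,3,0,0,7],[0,0,0,0,7],[0,0,0,0,7],[0,0,0,0,7],[0,0,0,0,7]]' | grep -E "pos"
$J '[[0,0,0,0,7],[0,0,0,0,7],[0,0,0,0,7],[0,0,0,0,7],[0,0,0,0,7]]' | grep -E "force"
$J '[[0,0,0,0,7],[0,0,0,0,7],[0,0,0,0,7],[0,0,0,0,7],[0,0,0,0,4]]' | grep -E "pos"
cat >> h.py <<'E'
def tinlist(x,y,r=.15,lo=.036,hi=.048,n='wrist'):
    P=cloud(snap(n)); m=((P[...,2]>lo)&(P[...,2]<hi)&(abs(P[...,0]-x)<r)&(abs(P[...,1]-y)<r)).astype(np.uint8)
    k,lab,st,_=cv2.connectedComponentsWithStats(m)
    for b in range(1,k):
        if st[b,4]>60: q=P[lab==b]; print(n,st[b,4],cv2.minAreaRect(q[:,:2].astype(np.float32)),q[:,2].mean().round(4))
E
python3 -c "from h import *;go(.4755,-.439,.1,162);tinlist(.43,-.41)"
```

```text
eef_pos: [0.5237, -0.0204, 0.2769]
eef_pos: [0.4691, -0.1864, 0.2781]
eef_pos: [0.4524, -0.3611, 0.2774]
eef_pos: [0.4497, -0.3896, 0.277]
force: [-0.3, 0.2, -0.7]
finger_force: 0.0
eef_pos: [0.45, -0.3892, 0.2772]
t 50.9 pos [ 0.45   -0.3892  0.2772] yaw 162.1 tilt 0.0 shift [-3.97 -3.95 17.72] spin 0.1, shift if after spin [-3.98 -3.95 17.72] F [ 0.4  0.5 -0.5] gap 1.003 ff 0.0 q6 -1.50
wrist 1422 ((0.37617194652557373, -0.38880667090415955), (0.036447517573833466, 0.07160501182079315), 81.87702178955078) 0.0418
wrist 1192 ((0.47484511137008667, -0.4388359785079956), (0.036230843514204025, 0.0722891315817833), 72.7833480834961) 0.0418
```

```bash
J="python3 -m jog"
$J '[[0,-1.3,-1.3,2,-0.7],[0,-1.3,-1.3,3,0],[0,-1.3,-1.35,3,0],[0,0,0,3.5,0],[0,0,0,3.5,0]]' | grep -E "pos"
python3 -c "from h import *;go(.4748,-.4388,.006,162.8)"
$J '[[0,0,0,3,0],[0,0,0,3,0],[0,0,0,2.5,0],[0,0,0,1.5,0],[0,0,0,1,0]]' | grep -E "pos"
python3 -c "from h import *;go(.4748,-.4388,.006,162.8)"
```

```text
eef_pos: [0.4759, -0.4392, 0.1257]
t 51.4 pos [ 0.4759 -0.4392  0.1257] yaw 163.3 tilt 0.0 shift [1.200e-01 1.000e-02 1.197e+01] spin 0.5, shift if after spin [1.200e-01 1.000e-02 1.197e+01] F [ 1.  -0.  -1.1] gap 1.004 ff 0.0 q6 -1.42
eef_pos: [0.4745, -0.4378, 0.0148]
t 51.8 pos [ 0.4745 -0.4378  0.0148] yaw 163.3 tilt 0.2 shift [-0.06 -0.09  0.88] spin 0.5, shift if after spin [-0.06 -0.09  0.88] F [ 0.3 -0.5  0.8] gap 1.001 ff 0.0 q6 -1.42
```

```bash
J="python3 -m jog"
$J '[[0,0,0,0.4,0],[0,0,0,0.4,0],[1,0,0,0,0],[1,0,0,0,0],[1,0,0,0,0]]' 25 | grep -E "pos|force"
$J '[[1,0,0,0,0],[1,0,0,0,0],[1,0,0,0,0],[1,0,0,0,0],[1,0,0,0,0]]' | grep -E "pos|force|gap"
$J '[[1,0,0,0,0],[1,0,0,0,0],[1,0,0,0,0],[1,0,0,0,0],[1,0,0,0,0]]' | grep -E "pos|force|gap"
```

```text
eef_pos: [0.4764, -0.4389, 0.0108]
force: [-0.1, 0.3, 0.1]
finger_force: 0.0
eef_pos: [0.4758, -0.4385, 0.0097]
force: [0.1, -0.7, -0.5]
finger_gap: 0.454
finger_force: 0.0
eef_pos: [0.4758, -0.4385, 0.0096]
force: [-0.4, 0.8, 1.2]
finger_gap: 0.412
finger_force: 25.0
```

```bash
J="python3 -m jog"
$J '[[1,0,0,-1,0],[1,0,0,-2.5,0],[1,0,0,-3.5,0],[1,0,0,-3.5,0],[1,0,0,-3.5,0]]' | grep -E "pos|force|gap"
$J '[[1,0,0,-3.5,0],[1,0,0,-3.5,0],[1,0,0,-3,0],[1,0,0,-1,0],[1,0,0,0,0]]' | grep -E "pos|force|gap"
python3 -c "from h import *;go(.475,.335,.25,183.3);go(.475,.335,.25,3.3)
tinlist(.425,.385,.12,.024,.042,'scene');tinlist(.425,.385,.12,.024,.042,'side');tinlist(.43,-.41,n='scene')"
```

```text
eef_pos: [0.4754, -0.4384, 0.1516]
force: [0.5, 0.1, 0.1]
finger_gap: 0.406
finger_force: 25.0
eef_pos: [0.4769, -0.4394, 0.2643]
force: [-0.3, 1.3, -0.6]
finger_gap: 0.409
finger_force: 25.0
t 53.9 pos [ 0.4769 -0.4394  0.2643] yaw 163.2 tilt 0.4 shift [22.59 74.08  1.14] spin -20.1, shift if after spin [-4.26 77.33  1.14] F [-0.3  1.3 -0.6] gap 0.409 ff 25.0 q6 -1.42
t 53.9 pos [ 0.4769 -0.4394  0.2643] yaw 163.2 tilt 0.4 shift [22.59 74.08  1.14] spin 159.9, shift if after spin [  4.26 -77.33   1.14] F [-0.3  1.3 -0.6] gap 0.409 ff 25.0 q6 -1.42
scene 374 ((0.36413809657096863, 0.4370799660682678), (0.31092768907546997, 0.15417301654815674), 49.20416259765625) 0.033
scene 206 ((0.37965551018714905, 0.3147946298122406), (0.07338196784257889, 0.03362002968788147), 2.3281288146972656) 0.0289
scene 224 ((0.3763786554336548, 0.3574056029319763), (0.07457820326089859, 0.035510316491127014), 2.0923895835876465) 0.0286
scene 242 ((0.3738005459308624, 0.4024863839149475), (0.0743667483329773, 0.0383710116147995), 3.02734637260437) 0.0286
scene 219 ((0.3713569641113281, 0.446114718914032), (0.07175036519765854, 0.03602024167776108), 3.9321539402008057) 0.0288
scene 105 ((0.542367160320282, 0.4489133656024933), (0.006152039393782616, 0.11195535957813263), 4.955897808074951) 0.0333
side 211 ((0.467799574136734, 0.45707276463508606), (0.14442522823810577, 0.2958710491657257), 51.632511138916016) 0.0335
side 375 ((0.36957022547721863, 0.38027217984199524), (0.07339455187320709, 0.16706320643424988), 3.755032777786255) 0.0307
side 165 ((0.450844407081604, 0.27234548330307007), (0.18665577471256256, 0.015717575326561928), 1.4833614826202393) 0.0334
scene 195 ((0.3801729083061218, -0.3875569701194763), (0.03824630379676819, 0.07327836751937866), 81.37747192382812) 0.0411
```

```bash
J="python3 -m jog"
$J '[[1,0,0,0,-5],[1,0,0,0,-5],[1,0,0,0,-5],[1,0,0,0,-5],[1,0,0,0,0]]' | grep -E "pos"
$J '[[1,-0.18,1,0,0],[1,-0.18,2.2,0,0],[1,-0.18,3.4,0,0],[1,-0.18,3.4,0,0],[1,-0.18,3.4,0,0]]' | grep -E "pos"
$J '[[1,-0.18,3.4,0,0],[1,-0.18,3.4,0,0],[1,-0.18,3.4,0,0],[1,-0.18,3.4,0,0],[1,-0.18,3.4,0,0]]' | grep -E "pos"
$J '[[1,-0.18,3.4,0,0],[1,-0.18,3.4,0,0],[1,-0.18,3.4,0,0],[1,-0.18,3.4,0,0],[1,-0.18,3.4,0,0]]' | grep -E "pos"
$J '[[1,-0.18,3.4,0,0],[1,-0.18,3.4,0,0],[1,-0.18,3.4,0,0],[1,-0.18,3.4,0,0],[1,-0.18,3.4,0,0]]' | grep -E "pos"
$J '[[1,-0.18,3.4,0,0],[1,-0.18,3.4,0,0],[1,-0.18,3.4,0,0],[1,-0.18,2.2,0,0],[1,-0.18,1,0,0]]' | grep -E "pos|gap"
python3 -c "from h import *;go(.478,.34,.001,183.3);tinlist(.425,.385,.13,.044,.054,'scene')"
```

```text
eef_pos: [0.4751, -0.438, 0.2576]
eef_pos: [0.4766, -0.3024, 0.2584]
eef_pos: [0.476, -0.132, 0.259]
eef_pos: [0.4754, 0.0381, 0.2591]
eef_pos: [0.4749, 0.2082, 0.2591]
eef_pos: [0.4766, 0.3435, 0.2582]
finger_gap: 0.411
t 56.5 pos [0.4766 0.3435 0.2582] yaw -176.9 tilt 0.1 shift [-0.16 -0.33 25.72] spin -0.2, shift if after spin [-0.16 -0.33 25.72] F [-0.  -0.4  0.2] gap 0.411 ff 25.0 q6 -2.47
scene 653 ((0.4275088310241699, 0.38585758209228516), (0.24018432199954987, 0.24023579061031342), 3.128692388534546) 0.0485
```

```bash
J="python3 -m jog"
$J '[[1,-0.15,-0.3,2,0],[1,0,0,3,0],[1,0,0,3.5,0],[1,0,0,3.5,0],[1,0,0,3.5,0]]' | grep -E "pos"
$J '[[1,0,0,3,0],[1,0,0,2.5,0],[1,0,0,2,0],[1,0,0,1.2,0],[1,0,0,0.7,0]]' | grep -E "pos|force"
python3 -c "from h import *;go(.478,.34,.001,183.3)"
$J '[[1,0,0,0.4,0],[1,0,0,0.2,0],[1,0,0,0,0],[0.45,0,0,0,0],[0.35,0,0,0,0]]' | grep -E "pos|force|gap"
$J '[[0.35,0,0,0,0],[0.35,0,0,0,0],[0.35,0,0,-1,0],[0.35,0,0,-2,0],[0.35,0,0,-3,0]]' | grep -E "pos|force|gap"
$J '[[0.35,0,0,-3.5,0],[0.35,0,0,-3.5,0],[0.35,0,0,-3.5,0],[0.35,0,0,-3.5,0],[0.35,0,0,-3,0]]' | grep -E "pos"
python3 -c "from h import *;go(.3762,-.3888,.25,171.9);tinlist(.425,.385,.11,.024,.036,'wrist')"
```

```text
eef_pos: [0.4788, 0.3368, 0.1033]
eef_pos: [0.4782, 0.3359, 0.0085]
force: [-0.2, 0.6, 0.2]
finger_force: 25.0
t 57.4 pos [0.4782 0.3359 0.0085] yaw -177.0 tilt 0.2 shift [-0.01  0.41  0.74] spin -0.3, shift if after spin [-0.01  0.41  0.74] F [-0.2  0.6  0.2] gap 0.408 ff 25.0 q6 -2.46
eef_pos: [0.4797, 0.3384, 0.0056]
force: [-0.2, -0.1, -0.1]
finger_gap: 0.505
finger_force: 0.0
eef_pos: [0.4781, 0.3365, 0.0637]
force: [0.6, -0.3, 0.4]
finger_gap: 0.65
finger_force: 0.0
eef_pos: [0.4794, 0.3378, 0.2385]
t 58.6 pos [0.4794 0.3378 0.2385] yaw -176.8 tilt 0.2 shift [ 14.34 -71.97  -1.31] spin 11.3, shift if after spin [-2.000e-02 -7.339e+01 -1.310e+00] F [ 1.2  0.8 -0.6] gap 0.651 ff 0.0 q6 -2.46
wrist 170 ((0.316988080739975, 0.3117623031139374), (0.0010367304785177112, 0.07265111058950424), 3.1972391605377197) 0.0303
wrist 231 ((0.34987083077430725, 0.4936997890472412), (0.06886722892522812, 0.0022202639374881983), 3.0183353424072266) 0.0299
wrist 1738 ((0.3710349202156067, 0.35981985926628113), (0.07154575735330582, 0.035944193601608276), 3.552434206008911) 0.0298
wrist 1752 ((0.36818116903305054, 0.40178000926971436), (0.07249628007411957, 0.036784298717975616), 2.9238109588623047) 0.0297
wrist 1764 ((0.36604249477386475, 0.44496220350265503), (0.07183566689491272, 0.03709735721349716), 2.836560010910034) 0.0296
wrist 1764 ((0.37460634112358093, 0.3166213631629944), (0.07156968861818314, 0.03597735986113548), 3.261491537094116) 0.0298
wrist 1456 ((0.47817346453666687, 0.3372429609298706), (0.07207528501749039, 0.03621673583984375), 2.526381015777588) 0.0296
wrist 88 ((0.49108025431632996, 0.27752527594566345), (0.08679896593093872, 0.0005531918141059577), 3.194087266921997) 0.0301
wrist 146 ((0.532924234867096, 0.45308157801628113), (0.0013533012242987752, 0.08208377659320831), 3.338031768798828) 0.0304
```

Five tins lie flat in the tray at the right height of 30 mm. I'll fetch the last one.

```bash
J="python3 -m jog"
$J '[[0,0.2,-1,-0.5,0],[0,0.44,-2.2,-0.5,0],[0,0.68,-3.4,-0.5,0],[0,0.68,-3.4,0,0],[0,0.68,-3.4,0,0]]' | grep -E "pos"
$J '[[0,0.68,-3.4,0,0],[0,0.68,-3.4,0,0],[0,0.68,-3.4,0,0],[0,0.68,-3.4,0,0],[0,0.68,-3.4,0,0]]' | grep -E "pos"
$J '[[0,0.68,-3.4,0,0],[0,0.68,-3.4,0,0],[0,0.68,-3.4,0,0],[0,0.68,-3.4,0,0],[0,0.68,-3.4,0,0]]' | grep -E "pos"
$J '[[0,0.68,-3.4,0,0],[0,0.68,-3.4,0,0],[0,0.68,-3.4,0,0],[0,0.68,-3.4,0,0],[0,0.68,-3.4,0,0]]' | grep -E "pos"
$J '[[0,0.68,-3.4,0,0],[0,0.3,-1.5,0,3],[0,0,0,0,5],[0,0,0,0,3.3],[0,0,0,0,0]]' | grep -E "pos"
python3 -c "from h import *;go(.3762,-.3888,.006,171.9);tinlist(.43,-.41);tinlist(.43,-.41,n='scene')"
```

```text
eef_pos: [0.4589, 0.2007, 0.2494]
eef_pos: [0.4339, 0.029, 0.2494]
eef_pos: [0.4092, -0.1423, 0.2496]
eef_pos: [0.3847, -0.3137, 0.2494]
eef_pos: [0.378, -0.3619, 0.249]
t 60.8 pos [ 0.378  -0.3619  0.249 ] yaw 171.6 tilt 0.1 shift [-0.25 -2.71 24.29] spin -0.3, shift if after spin [-0.24 -2.71 24.29] F [ 0.1  0.2 -0.2] gap 1.000 ff 0.0 q6 -1.33
wrist 1454 ((0.37555235624313354, -0.3890358507633209), (0.035652365535497665, 0.07154467701911926), 81.30216979980469) 0.0418
scene 196 ((0.3801838457584381, -0.38726702332496643), (0.0380704402923584, 0.07326185703277588), 79.4669189453125) 0.0412
```

```bash
J="python3 -m jog"
$J '[[0,-0.2,-1.3,2,0],[0,0,-1.43,3,0],[0,0,0,3.5,0],[0,0,0,3.5,0],[0,0,0,3,0]]' | grep -E "pos"
python3 -c "from h import *;go(.3758,-.389,.008,171.5)"
$J '[[0,0,0,3,0],[0,0,0,2.5,0],[0,0,0,2,0],[0,0,0,1,0],[0,0,0,0.5,0]]' | grep -E "pos|force"
$J '[[1,0,0,0,0],[1,0,0,0,0],[1,0,0,0,0],[1,0,0,0,0],[1,0,0,0,0]]' | grep -E "pos|force|gap"
$J '[[1,0,0,0,0],[1,0,0,0,0],[1,0,0,0,0],[1,0,0,0,0],[1,0,0,0,0]]' | grep -E "pos|force|gap"
$J '[[1,0,0,0,0],[1,0,0,0,0],[1,0,0,0,0],[1,0,0,0,0],[1,0,0,0,0]]' | grep -E "pos|force|gap"
```

```text
eef_pos: [0.3766, -0.3884, 0.0977]
t 61.3 pos [ 0.3766 -0.3884  0.0977] yaw 172.0 tilt 0.0 shift [ 0.06 -0.08  8.97] spin 0.5, shift if after spin [ 0.06 -0.08  8.97] F [ 0.2 -0.3 -0.2] gap 1.003 ff 0.0 q6 -1.27
eef_pos: [0.3766, -0.3883, 0.0082]
force: [0.0, 0.5, 0.4]
finger_force: 0.0
eef_pos: [0.378, -0.3893, 0.0106]
force: [-0.1, 0.5, 0.5]
finger_gap: 0.683
finger_force: 0.0
eef_pos: [0.3774, -0.389, 0.0097]
force: [-0.4, 0.6, 2.3]
finger_gap: 0.411
finger_force: 25.0
eef_pos: [0.3774, -0.389, 0.0097]
force: [-1.5, 1.3, 4.2]
finger_gap: 0.408
finger_force: 25.0
```

```bash
J="python3 -m jog"
$J '[[1,0,0,-1,0],[1,0,0,-2.5,0],[1,0,0,-3.5,0],[1,0,0,-3.5,0],[1,0,0,-3.5,0]]' | grep -E "pos|gap"
$J '[[1,0,0,-3.5,0],[1,0,0,-3.5,-3.7],[1,0,0,-3,-4],[1,0,0,-1,-4],[1,0,0,0,0]]' | grep -E "pos|gap"
python3 -c "from h import *;go(.476,.43,.255,183.3);tinlist(.425,.385,.13,.044,.054,'side')"
```

```text
eef_pos: [0.3769, -0.3888, 0.1514]
finger_gap: 0.407
eef_pos: [0.3785, -0.3899, 0.2638]
finger_gap: 0.407
t 63.8 pos [ 0.3785 -0.3899  0.2638] yaw -176.2 tilt 0.4 shift [-15.16  81.16   0.65] spin 0.5, shift if after spin [-14.45  81.29   0.65] F [ 0.3 -0.6 -0.7] gap 0.407 ff 25.0 q6 -1.07
side 118 ((0.3870271146297455, 0.489322692155838), (0.21930623054504395, 0.08400276303291321), 24.190004348754883) 0.0492
side 139 ((0.36651575565338135, 0.29103195667266846), (0.10822132974863052, 0.21845698356628418), 56.31083297729492) 0.0489
```

```bash
J="python3 -m jog"
$J '[[1,-0.2,1.1,0,0],[1,-0.4,2.2,0,0],[1,-0.66,3.55,0,0],[1,-0.66,3.55,0,0],[1,-0.66,3.55,0,0]]' | grep -E "pos"
$J '[[1,-0.66,3.55,0,0],[1,-0.66,3.55,0,0],[1,-0.66,3.55,0,0],[1,-0.66,3.55,0,0],[1,-0.66,3.55,0,0]]' | grep -E "pos"
$J '[[1,-0.66,3.55,0,0],[1,-0.66,3.55,0,0],[1,-0.66,3.55,0,0],[1,-0.66,3.55,0,0],[1,-0.66,3.55,0,0]]' | grep -E "pos"
$J '[[1,-0.66,3.55,0,0],[1,-0.66,3.55,0,0],[1,-0.66,3.55,0,0],[1,-0.66,3.55,0,0],[1,-0.66,3.55,0,0]]' | grep -E "pos"
$J '[[1,-0.66,3.55,0,0],[1,-0.66,3.55,0,0],[1,-0.66,3.55,0,0],[1,-0.4,2.2,0,0],[1,-0.2,1.1,0,0]]' | grep -E "pos|gap"
python3 -c "from h import *;go(.476,.43,.004,183.3);tinlist(.425,.385,.13,.044,.054,'scene')"
```

```text
eef_pos: [0.3932, -0.2463, 0.2579]
eef_pos: [0.4149, -0.0671, 0.2584]
eef_pos: [0.4367, 0.1119, 0.2584]
eef_pos: [0.4587, 0.2909, 0.258]
eef_pos: [0.4759, 0.4326, 0.2566]
finger_gap: 0.407
t 65.9 pos [0.4759 0.4326 0.2566] yaw -176.4 tilt 0.2 shift [-0.06 -0.19 25.26] spin 0.3, shift if after spin [-0.06 -0.18 25.26] F [-0.   0.  -0.8] gap 0.407 ff 25.0 q6 -2.55
scene 655 ((0.42799729108810425, 0.3856924772262573), (0.24014513194561005, 0.23900838196277618), 3.4818849563598633) 0.0486
```

```bash
J="python3 -m jog"
$J '[[1,0,-0.2,2,0],[1,0,0,3,0],[1,0,0,3.5,0],[1,0,0,3.5,0],[1,0,0,3.5,0]]' | grep -E "pos"
$J '[[1,0,0,3,0],[1,0,0,2.5,0],[1,0,0,2,0],[1,0,0,1,0],[1,0,0,0.7,0]]' | grep -E "pos|force"
$J '[[1,0,0,0.4,0],[1,0,0,0,0],[1,0,0,0,0],[0.45,0,0,0,0],[0.35,0,0,0,0]]' | grep -E "pos|force|gap"
$J '[[0.35,0,0,0,0],[0.35,0,0,0,0],[0.35,0,0,-1,0],[0.35,0,0,-2,0],[0.35,0,0,-3,0]]' | grep -E "pos|force|gap"
$J '[[0.35,0,0,-3.5,0],[0.35,0,0,-3.5,0],[0.35,0,0,-3.5,0],[0.35,0,0,-3.5,0],[0.35,0,0,-3,0]]' | grep -E "pos"
$J '[[0.35,3,0,-1,0],[0.35,3,0,-1,0],[0.35,3,0,-1,0],[0,0,0,0,0],[0,0,0,0,0]]' | grep -E "pos"
python3 - <<'E'
from h import *
go(.4,.43,.3);tinlist(.425,.385,.11,.024,.036,'wrist')
v=snap('scene','fin');v=v['im'];cv2.imwrite('pics/fin2.png',cv2.resize(v[80:320,80:500],None,fx=1.9,fy=1.9)[:,:,::-1])
x,y=D(.131,0); handle(x,y,.095,.118,n='scene')
E
```

```text
eef_pos: [0.4763, 0.4269, 0.1027]
eef_pos: [0.4763, 0.4267, 0.0108]
force: [-0.1, -0.5, 0.2]
finger_force: 25.0
eef_pos: [0.4777, 0.429, 0.0098]
force: [-0.5, 1.2, -0.7]
finger_gap: 0.506
finger_force: 0.0
eef_pos: [0.4761, 0.4268, 0.0674]
force: [0.9, 0.8, -1.3]
finger_gap: 0.652
finger_force: 0.0
eef_pos: [0.4774, 0.4282, 0.2426]
eef_pos: [0.3865, 0.423, 0.2709]
t 68.5 pos [0.3865 0.423  0.2709] yaw -176.3 tilt 0.2 shift [-1.4   0.62 -2.9 ]  F [ 1.1  0.2 -0.1] gap 0.745 ff 0.0 q6 -2.68
wrist 1289 ((0.37065160274505615, 0.3595779836177826), (0.07148429751396179, 0.0363638773560524), 3.725289821624756) 0.0297
wrist 1272 ((0.3679645359516144, 0.40265873074531555), (0.0714050903916359, 0.036341097205877304), 3.5090460777282715) 0.0297
wrist 1287 ((0.36511507630348206, 0.4456739127635956), (0.07118046283721924, 0.03563174605369568), 3.8353989124298096) 0.0296
wrist 1282 ((0.37462157011032104, 0.31642860174179077), (0.07155259698629379, 0.03676190227270126), 3.262972354888916) 0.0297
wrist 763 ((0.47784367203712463, 0.33693361282348633), (0.07149993628263474, 0.036274075508117676), 1.9307836294174194) 0.0296
wrist 1004 ((0.47277316451072693, 0.428365558385849), (0.06697864830493927, 0.03490116074681282), 3.1697230339050293) 0.0297
wrist 82 ((0.4822937250137329, 0.2763897776603699), (0.04383593797683716, 0.0010249303886666894), 3.2415902614593506) 0.0303
111 ((0.6934441328048706, -0.03785858303308487), (0.06980327516794205, 0.009125487878918648), 82.967041015625) 0.10493921366569373
```

View pics/fin2.png

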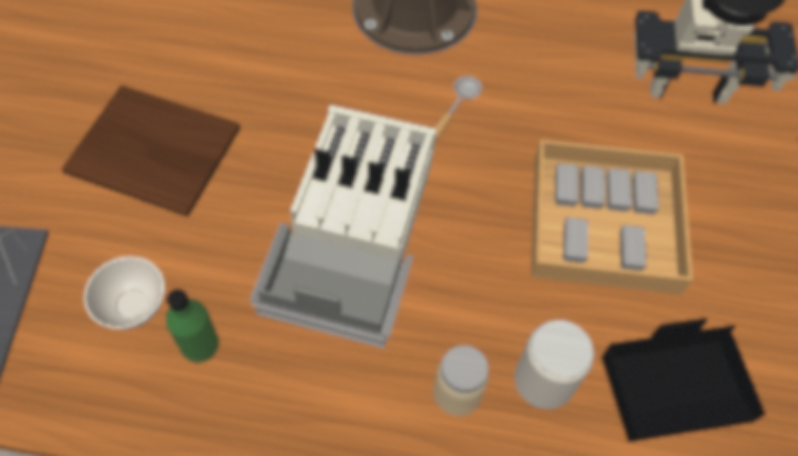

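The picture shows six tins flat in the tray: four at about (607,188) and two at (575,240) and (633,247). The board is empty, the bin is seated in its frame at about (335,285), and the bystanders are in place. I'll hand it in.

```bash
python3 -c "from station import close_job; print(close_job())"
```

```text
the job is handed in; nothing more can be done
None
```

The job is handed in: all six tins lie flat in the tray, the empty bin is back down in its frame, nothing else on the counter was moved, and it took about 69 s on the robot's clock.

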